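# Clamp the filter tube and stack the vial trays for a sampling run

## Robot

A 7-joint arm with a two-finger parallel gripper is mounted at the origin on the work surface. World frame = base frame: x ahead of the robot, y to its left, z up, the work surface at z = 0. Lengths are in m, angles in rad, forces in N, time in s.
With the tool pointing down it reaches from about 0.4 to 0.875 m from the base axis. Payload 19.3 kg.
Tool frame: the origin (TCP) lies at the very end of the fingers, on their centre line; the grasp point (between the pads) lies 19 mm behind it; z points along the fingers, y is the direction in which the jaws open and shut (so a half turn about z gives the same grasp; the last joint's range is limited). The gripper opens to 85 mm and grips with 20 to 120 N. Pads are 22 mm wide; open, the fingers measure 114 mm over their backs; the gripper's body (76 mm by 85 mm) begins 54 mm behind the grasp point. The pads swing forward as they close: fully open they stand 13 mm farther back than shut.
Start: joints at [1.147, 0.521, -0.036, 1.599, 0.021, 1.021, -0.113], TCP at [0.217, -0.586, 0.231] pointing down, gripper open.
Joint ranges: [-2.91, 2.91], [-0.3, 2.13], [-1.5, 1.42], [0.17, 2.43], [-1.26, 4.41], [0.16, 1.93], [-2.52, 2.52]. Speed limits (rad/s): [1.89, 1.89, 2.39, 2.39, 3.01, 3.01, 3.01].

## Interface

Orientations are given as [roll, pitch, yaw] about the fixed x, y, z axes, in that order (R = Rz(yaw) Ry(pitch) Rx(roll)).
In Python, from workcell import bot, vision, job_done gives the robot as it stands.
- The arm moves only by the tool arm_command, never from a script. Its arguments are lists of equal length, an entry for each row: "gripper": the finger opening in cm, from 0 to 8.54; "slide": the shift along the tool's x, y, z in cm, a list of three; "turn": the turn, a rotation vector about the tool's x, y, z in degrees, a list of three. A call has 1 to 5 rows; each row is the pose to reach, as a shift and turn from the pose commanded when the call began, along the tool's axes at that moment; what a row does not reach only later rows make up. A row lasts 1/8 s, in which the tool goes at most 62.5 mm and 10.7 degrees, less where a joint would pass 70% of its speed; a pose out of reach is approached as far as the arm can. A call with a gripper value outside its range is refused whole. The fingers move at their own pace and stop on an object; "force" is the grip in N (left out, the last holds). Time passes only in rows, so rows that repeat a pose let the fingers close. It gives the time, the measured TCP pose, the force and the opening at its end, in the units of the state.
- bot.observe(): the state, without advancing time (a new reading comes with each control period).
- vision.grab_frame(name): name is "scene" or "top"; returns the picture (384x512x3 uint8, blue, green, red); there is no depth.
- vision.camera_model(name): a dict with "mtx" (3x3 intrinsics, pixels), "T" (4x4, takes a point from camera to world coordinates). Camera axes: x right, y down, z forward; pixel columns grow to the right and rows downward; lengths in m; the calibration is good to about 2 mm. A picture is of the moment at which its call begins. camera_model takes no time and is no camera call.
- job_done(): hands the job in, once; it reports no verdict.
The state is a dict: "clock": time; "qpos": joint angles; "qd": joint speeds; "joint_efforts": joint torques, N m; "position": TCP position; "tool_rot": TCP orientation; "force": force on the tool from outside, world axes, zero at the start; "moment": the same for the moment, N m; "grip_width": finger opening in m.
Only numpy, scipy, OpenCV 4.12 (cv2) and the standard library are available. Lean on these libraries where they do the work, as an engineer would, in place of code of your own. Each camera call takes 0.05 s, during which the arm holds its last target. There are 200 camera calls.

## Task

Get the sampling station ready: lay the steel filter tube in the cradle of the open bench clamp, centred between its two square ends, swing the clamp's hinged half down over the tube until it is fully shut, and only then swing the bolt up into the slot of the forked end until it stands upright. Stack all the vial trays that are there (in any order, before or after the clamping) squarely on the socketed deck plate, one on top of another with every tray's corner pins fully home in the sockets below. Leave the other lab things where they are.

Things in the scene. Friction and masses are not known exactly. Their poses are not given: they have to be found in the camera images.
- tray0: White vial tray, 120 (x) x 76 (y) x 46 mm, 0.22 kg; 3 or 4 alike are present (None = absent). Origin: centre of the underside, level with the pin tips; z up. Pins down at x +-51, y +-27; sockets on top above them. Grey grip rib in the middle: 40 long (x), 14 thick (y), z 13 to 42, free for 31 mm on both y sides down to z 15; pinch it across y. Vials at x +-32, up to z 39 (all mm). A half turn makes no difference.
- tray1: White vial tray, 120 (x) x 76 (y) x 46 mm, 0.22 kg; 3 or 4 alike are present (None = absent). Origin: centre of the underside, level with the pin tips; z up. Pins down at x +-51, y +-27; sockets on top above them. Grey grip rib in the middle: 40 long (x), 14 thick (y), z 13 to 42, free for 31 mm on both y sides down to z 15; pinch it across y. Vials at x +-32, up to z 39 (all mm). A half turn makes no difference.
- tray2: White vial tray, 120 (x) x 76 (y) x 46 mm, 0.22 kg; 3 or 4 alike are present (None = absent). Origin: centre of the underside, level with the pin tips; z up. Pins down at x +-51, y +-27; sockets on top above them. Grey grip rib in the middle: 40 long (x), 14 thick (y), z 13 to 42, free for 31 mm on both y sides down to z 15; pinch it across y. Vials at x +-32, up to z 39 (all mm). A half turn makes no difference.
- tray3: White vial tray, 120 (x) x 76 (y) x 46 mm, 0.22 kg; 3 or 4 alike are present (None = absent). Origin: centre of the underside, level with the pin tips; z up. Pins down at x +-51, y +-27; sockets on top above them. Grey grip rib in the middle: 40 long (x), 14 thick (y), z 13 to 42, free for 31 mm on both y sides down to z 15; pinch it across y. Vials at x +-32, up to z 39 (all mm). A half turn makes no difference.
- deck: Fixed deck plate, 150 x 100 mm, with four square sockets (x +-51, y +-27 mm, 11 mm wide, 10 mm deep, open at z 22 mm) in two end blocks. Origin: centre of its underside; z up. Tray pins are round-tipped, 8 mm thick, 8 mm long; tray sockets are like the deck's. The lowest tray's origin comes 14 mm above this origin, each further one 38 mm higher (52, 90, 128).
- tube: Steel filter tube along its own y: round, 36 mm thick, 150 mm long between two square end flanges (46 x 46, 12 mm thick), 174 mm with them, plus a short black stub on each end. Origin: its middle, on the axis, 23 mm above the bench as it lies. 0.35 kg. Either way round will do.
- clamp: Fixed bench clamp, plate 170 (x) x 124 (y) x 12 mm. Origin: centre of the underside; z up, +x to the hinge, -x to the swing bolt. Two V ribs (12 mm thick, at y +-50, 45 degree faces, tops at x +-28, z 62) carry the tube along y, axis at x 0, z 62. Between the ribs is room for fingers on the tube's middle. Hinge posts at x 57 to 71, y 22 to 35 each side, up to z 94 mm.
- cradle (a point): Where the middle of the seated tube comes: x 0, y 0, z 62 mm in the clamp's frame; axes as the clamp's.
- half (a joint): Angle (rad) of the clamp's hinged half about its hinge, which runs along the clamp's y at x 60, z 86 mm (clamp frame). 0 = shut, level over the tube, reaching to -x; grows as it opens up and over towards +x (1.57 = standing up, end at 2.1). Starts at 1.75 to 2.0. Stiff hinge: stays where it is left, needs about 2 to 3 N at its end.
- fork (a point): Point near the free forked end of the half, 118 mm from the hinge: at angle q at x = 60 - 118 cos q, z = 86 + 118 sin q mm (clamp frame). The half is a steel bar 44 mm wide (along the clamp's y), 9 mm thick, ending 128 mm from the hinge in two prongs with a 16 mm slot. It can be pinched across the 44 mm from above and led round, turning between the pads.
- bolt (a joint): Angle (rad) of the swing bolt about its pin, which runs along the clamp's y at x -58, z 28 mm (clamp frame). 0 = upright (in the slot of the shut half); grows as it leans out to -x. Starts at 0.7 to 1.0; stays where it is left, needs about 1 to 2 N at the knob. Upright too early, it blocks the half.
- bolt_knob (a point): Centre of the bolt's black cross knob, 85 mm from the pin: a cylinder 18 mm thick, 32 mm long along the clamp's y. At angle q at x = -58 - 85 sin q, z = 28 + 85 cos q mm (clamp frame). Rod 10 mm thick; a 20 mm nut collar 64 to 73 mm from the pin comes just over the fork. Can be pinched across the 32 mm from above and led round, turning between the pads.
- reagent: Bystander: brown bottle with a blue cap, 64 mm wide, 140 mm high; origin under its centre.
- beaker: Bystander: open glass beaker, 72 mm wide, 90 mm high; origin under its centre.
- jar: Bystander: white jar 60 mm wide, 75 mm high; origin under its centre.
- filterbox: Bystander: cardboard box 90 x 60 x 35 mm; origin under its centre.
- spatula: Bystander: flat steel lab spatula, about 180 mm long, 16 mm wide, lying; origin under its middle.
- dish: Bystander: white dish 90 mm wide, 30 mm high; origin under its centre.

How it is judged:
On the way, in this order (a step that is already met when the one before it is completed fails the run):
1. the tube lies in the cradle of the open clamp (x of tube in the frame of clamp between -0.007 and 0.007 m and y of tube in the frame of clamp between -0.02 and 0.02 m and z of tube in the frame of clamp between 0.055 and 0.068 m and angle between the y axis of tube and the y axis of clamp, either way round below 0.1 rad and value of joint half above 0.6 rad and contact force between tube and the fingers below 0.1 N), for 0.2 s.
2. the hinged half is shut over the tube, the bolt still out (x of tube in the frame of clamp between -0.007 and 0.007 m and y of tube in the frame of clamp between -0.02 and 0.02 m and z of tube in the frame of clamp between 0.055 and 0.068 m and angle between the y axis of tube and the y axis of clamp, either way round below 0.1 rad and value of joint half below 0.08 rad and value of joint bolt above 0.3 rad), for 0.2 s.
3. the bolt stands upright in the slot of the shut half (x of tube in the frame of clamp between -0.007 and 0.007 m and y of tube in the frame of clamp between -0.02 and 0.02 m and z of tube in the frame of clamp between 0.055 and 0.068 m and angle between the y axis of tube and the y axis of clamp, either way round below 0.1 rad and value of joint each of half, bolt below 0.08 rad), for 0.2 s.
At the end, for the whole second after the job is handed in: Tube in the cradle (7 mm sideways, 6 mm height, 20 mm along, 0.1 rad), half shut and bolt upright within 0.08 rad; each tray present at rest in the stack, pins home: height within 5 mm of 14, 52, 90 or 128 mm over the deck origin, 10 mm off centre, 0.15 rad yaw, 0.06 rad tilt (all of step 3 and linear speed of each of tube, tray0, tray1, tray2, tray3 below 0.02 m/s and horizontal distance between each of tray0, tray1, tray2, tray3 and deck below 0.01 m and angle between the x axis of each of tray0, tray1, tray2, tray3 and the x axis of deck, either way round below 0.15 rad and angle between each of tray0, tray1, tray2, tray3's own z axis and vertical below 0.06 rad and (z of tray0 in the frame of deck between 0.009 and 0.019 m or z of tray0 in the frame of deck between 0.047 and 0.057 m or z of tray0 in the frame of deck between 0.085 and 0.095 m or z of tray0 in the frame of deck between 0.123 and 0.133 m) and (z of tray1 in the frame of deck between 0.009 and 0.019 m or z of tray1 in the frame of deck between 0.047 and 0.057 m or z of tray1 in the frame of deck between 0.085 and 0.095 m or z of tray1 in the frame of deck between 0.123 and 0.133 m) and (z of tray2 in the frame of deck between 0.009 and 0.019 m or z of tray2 in the frame of deck between 0.047 and 0.057 m or z of tray2 in the frame of deck between 0.085 and 0.095 m or z of tray2 in the frame of deck between 0.123 and 0.133 m) and (z of tray3 in the frame of deck between 0.009 and 0.019 m or z of tray3 in the frame of deck between 0.047 and 0.057 m or z of tray3 in the frame of deck between 0.085 and 0.095 m or z of tray3 in the frame of deck between 0.123 and 0.133 m)); the robot touches nothing.
It fails at once if a bystander (reagent, beaker, jar, filterbox, spatula, dish) is moved more than 40 mm (distance of any of reagent, beaker, jar, filterbox, spatula, dish from where it was at the start of the episode above 0.04 m).
Of tray0, tray1, tray2, tray3 only 3 to 4 are there at a start; the rules pass over those that are not, and their reading is None.
At some moment in a run one of tray0, tray1, tray2, tray3, tube may be knocked a few centimetres aside while the robot is not near it.
Once in a run the grip may slacken for a moment while it holds something.
It also fails if it takes over 210 s, if anything falls off the work surface, if the arm or the gripper's body presses on something with over 40 N, if the wrist force passes 120 N, or if a joint passes its speed limit or range.

## Working session

There is one attempt and no reset: what is moved stays moved. The work goes in short steps, Python scripts to look and compute and a tool call to move; the robot and the scene stay as the last step left them, time stands still between calls to the robot, and variables do not carry over. Pictures are saved under pics/ and viewed, about 12 in all and at most 16, crops included, and the job is handed in when it is done.

Besides the shell and the picture viewer there is one more tool, called after "Call:" by a JSON object that holds its "op" and its "data". arm_command: Moves the arm, as the interface text tells. Its arguments: {"type":"object","properties":{"gripper":{"type":"array","items":{"type":"number"}},"slide":{"type":"array","items":{"type":"array","items":{"type":"number"}}},"turn":{"type":"array","items":{"type":"array","items":{"type":"number"}}},"force":{"type":"number"}},"required":["gripper","slide","turn"]}

```bash
ls; mkdir -p pics
python3 - <<'E'
from workcell import bot, vision
import cv2,numpy as np
np.set_printoptions(precision=4,suppress=True)
for n in ("scene","top"):
    f=vision.grab_frame(n); cv2.imwrite(f"pics/{n}0.png",f); cv2.imwrite(f"pics/{n}0b.png",cv2.resize(f,(800,600),interpolation=cv2.INTER_CUBIC))
    m=vision.camera_model(n); print(n,m["mtx"],m["T"])
print(bot.observe())
E
```

```text
pics
scene [[445.6901   0.     254.3967]
 [  0.     445.6901 195.8286]
 [  0.       0.       1.    ]] [[-0.4787  0.4863 -0.731   1.3709]
 [ 0.8778  0.2513 -0.4077  0.444 ]
 [-0.0146 -0.8369 -0.5472  0.6839]
 [ 0.      0.      0.      1.    ]]
top [[405.3459   0.     257.265 ]
 [  0.     405.3459 193.7833]
 [  0.       0.       1.    ]] [[-0.0206 -0.9861  0.1649  0.4072]
 [-0.9998  0.0199 -0.0058  0.0078]
 [ 0.0025 -0.165  -0.9863  1.0382]
 [ 0.      0.      0.      1.    ]]
{'clock': 0.1, 'qpos': array([ 1.1468,  0.522 , -0.0363,  1.6   ,  0.0212,  1.0211, -0.1128]), 'qd': array([-0.0003, -0.0009, -0.0005, -0.0006,  0.0002, -0.0002, -0.0004]), 'joint_efforts': array([  0.0041, -92.8503,   1.9841, -37.054 ,   0.0182,   0.0053,
        -0.0001]), 'position': array([ 0.2164, -0.586 ,  0.2308]), 'tool_rot': array([-3.1405,  0.0001,  0.3537]), 'force': array([-0.2532, -0.6208,  0.537 ]), 'moment': array([ 0.0052, -0.0125, -0.0523]), 'grip_width': 0.08539767458158588}
```

View pics/top0b.png

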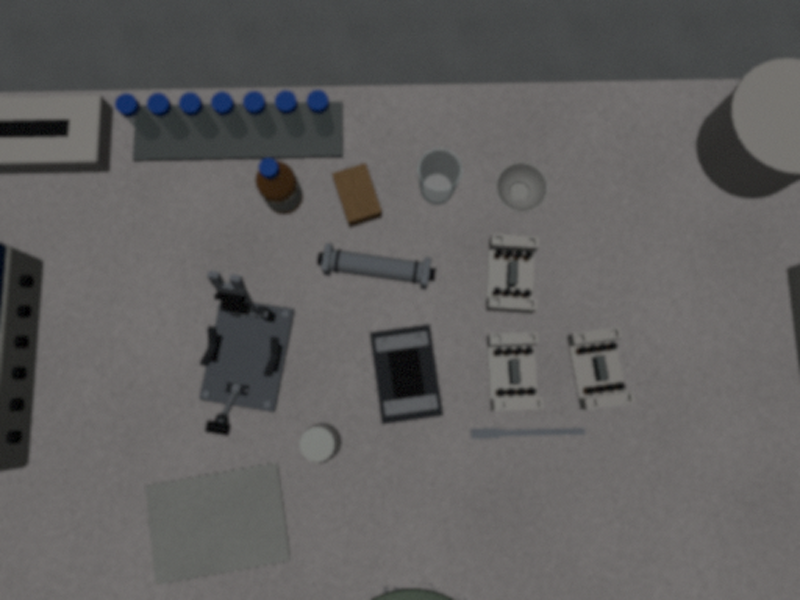

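View pics/scene0b.png

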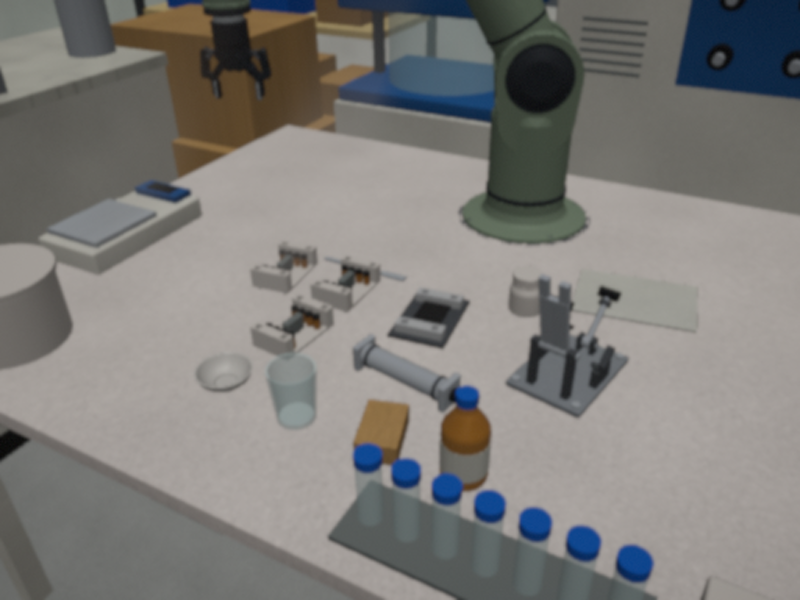

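The top view (800-px scale) shows three trays at about (512,273), (514,372) and (600,368), and the deck at (406,373). The tube is at (377,265), the clamp at (247,355) with its hinge towards +x, and the bolt knob at (218,426). The scene view shows the half open and the bolt leaning out. I'll crop closer for measuring.

```bash
cat > h.py <<'E'
import cv2,numpy as np
from workcell import bot,vision
np.set_printoptions(precision=4,suppress=True)
def bp(n,uv,z):
    m=vision.camera_model(n);K,T=m["mtx"],m["T"]
    uv=np.atleast_2d(np.float64(uv)); d=np.c_[uv,np.ones(len(uv))]@np.linalg.inv(K).T@T[:3,:3].T
    o=T[:3,3]; s=(np.asarray(z)-o[2])/d[:,2]; return o+d*s[:,None]
def pj(n,P):
    m=vision.camera_model(n);K,T=m["mtx"],m["T"]
    c=(np.atleast_2d(P)-T[:3,3])@T[:3,:3]; p=c@K.T; return p[:,:2]/p[:,2:]
def crop(n,f,x0,y0,w,h,name,grid=20):
    s=min(800/w,600/h); c=f[y0:y0+h,x0:x0+w]
    c=cv2.normalize(c,None,0,255,cv2.NORM_MINMAX)
    c=cv2.resize(c,None,fx=s,fy=s,interpolation=cv2.INTER_CUBIC)
    for gx in range(-(-x0//grid)*grid,x0+w,grid):
        X=int((gx+.5-x0)*s); cv2.line(c,(X,0),(X,8),(0,0,255),1); cv2.putText(c,str(gx),(X+2,10),0,.35,(0,0,255),1)
    for gy in range(-(-y0//grid)*grid,y0+h,grid):
        Y=int((gy+.5-y0)*s); cv2.line(c,(0,Y),(8,Y),(0,0,255),1); cv2.putText(c,str(gy),(2,Y-2),0,.35,(0,0,255),1)
    cv2.imwrite(f"pics/{name}.png",c)
E
python3 - <<'E'
from h import *
f=cv2.imread("pics/top0.png")
crop("top",f,120,150,160,130,"c1",10); crop("top",f,230,140,180,135,"c2",10)
E
```

```text
(no output)
```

View pics/c1.png

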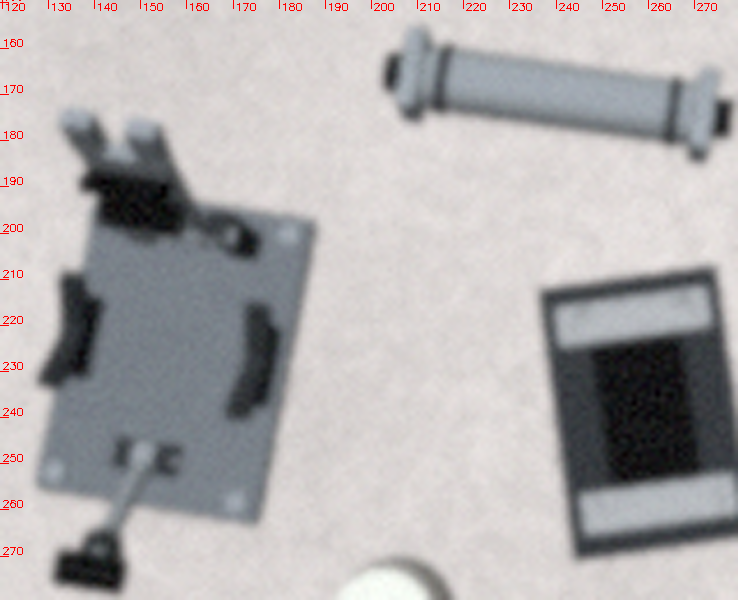

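View pics/c2.png

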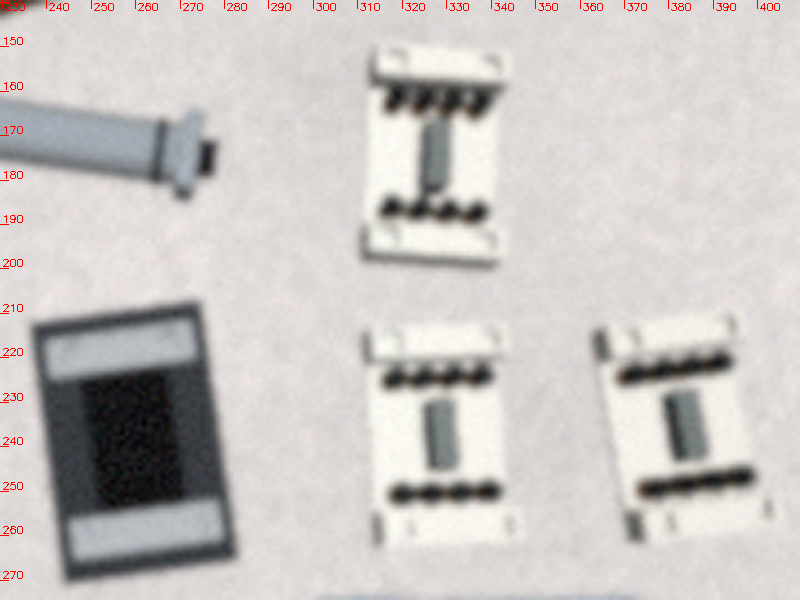

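In the crops everything is clear. The deck outline runs from c2 (33,325) to (236,557), and the tube flanges are at c1 (413,75) and (703,115). The clamp plate corners are at c1 (315,220), (258,522) and (38,488), and the tray ribs at c2 (434,156), (440,435) and (686,425). Next I'll fit poses by silhouette.

```bash
cat > fit.py <<'E'
from h import *
from scipy.optimize import minimize
def box(lx,ly,z0,z1): return np.array([[a*lx/2,b*ly/2,z] for a in(-1,1) for b in(-1,1) for z in(z0,z1)])/1000
TRAY=[box(120,76,8,46)]; DECK=[box(150,100,0,12)]; PLATE=[box(170,124,0,12)]
t=np.linspace(0,2*np.pi,16,endpoint=False); cyl=lambda r,l,: np.array([[r*np.cos(a),s*l/2,23+r*np.sin(a)] for a in t for s in(-1,1)])/1000
TUBE=[cyl(18,150)]+[box(46,12,0,46)+[0,s*.081,0] for s in(-1,1)]
def place(P,p): c,s=np.cos(p[2]),np.sin(p[2]); return P@np.array([[c,s,0],[-s,c,0],[0,0,1]])+[p[0],p[1],0]
def render(parts,p,n,shape,S,org):
    m=np.zeros(shape,np.uint8)
    for P in parts:
        uv=((pj(n,place(P,p))+.5-org)*S*16).astype(np.int32)
        cv2.fillConvexPoly(m,cv2.convexHull(uv[:,None]),255,shift=4)
    return m.astype(float)/255
def fit(parts,p,mask,n,roi,S=6):
    x0,y0,w,h=roi; m=cv2.resize(mask[y0:y0+h,x0:x0+w].astype(np.float32),None,fx=S,fy=S,interpolation=cv2.INTER_LINEAR)>.5
    def c(q): r=render(parts,q,n,m.shape,S,(x0,y0)); return np.abs(r-m).sum()/m.sum()
    r=minimize(c,p,method="Nelder-Mead",options=dict(initial_simplex=np.array([p]+[np.add(p,d) for d in np.diag([.008,.008,.08])]),xatol=1e-4,fatol=1e-5))
    return r.x,r.fun
def fill(m):
    c,_=cv2.findContours(m.astype(np.uint8),cv2.RETR_EXTERNAL,cv2.CHAIN_APPROX_NONE); c=max(c,key=cv2.contourArea)
    o=np.zeros(m.shape,np.uint8); cv2.drawContours(o,[c],-1,1,-1); return o
def gray(n="top"): 
    return cv2.GaussianBlur(np.mean([vision.grab_frame(n) for _ in range(3)],0).mean(2),(0,0),.6)
E
cat > all.py <<'E'
from fit import *
g=gray(); b=np.median(g); print("bench",b,"max",g[150:270,300:400].max())
def obj(name,parts,z,px,kind,yaw,r=38):
    px=np.array(px); x0,y0=(px-r).astype(int); roi=(x0,y0,2*r,2*r); loc=g[y0:y0+2*r,x0:x0+2*r]; 
    lb=np.median(np.r_[loc[0],loc[-1],loc[:,0],loc[:,-1]])
    thr={"w":(lb+np.percentile(loc,97))/2,"d":lb*.88}[kind]
    m=np.zeros(g.shape,np.uint8); m[y0:y0+2*r,x0:x0+2*r]=(loc>thr) if kind=="w" else (loc<thr)
    m=fill(cv2.morphologyEx(m,cv2.MORPH_CLOSE,np.ones((9,9)))) if kind=="w" else fill(m)
    p=np.r_[bp("top",px,z)[0,:2],yaw]; q,e=fit(parts,p,m,"top",roi)
    print(name,q,"yawdeg %.1f"%np.degrees(q[2]),"err %.3f"%e)
    return q
obj("A",TRAY,.03,(327,175),"w",0,30); obj("B",TRAY,.03,(328,238),"w",0,30); obj("C",TRAY,.03,(384,235),"w",.1,30)
obj("deck",DECK,.012,(260,239),"d",.1)
obj("tube",TUBE,.023,(241,171),"d",-.1,42)
# clamp: three visible corners (top face) and bolt heads
P=bp("top",np.array([[315,220],[258,522],[38,488]])/4.615+[119.5,149.5],.012); print(P)
c=(P[0]+P[2])/2; print("clamp",c,"yaw",np.arctan2(*(P[0]-P[1])[1::-1]),np.linalg.norm(P[0]-P[1]),np.linalg.norm(P[1]-P[2]))
k=bp("top",np.array([90,570])/4.615+[119.5,149.5],.090); print("knob",k)
print(bot.observe()["clock"])
E
python3 all.py
```

```text
bench 107.2180698089454 max 122.63190123150252
A [ 0.6276 -0.1758 -0.2922] yawdeg -16.7 err 2.056
B [ 0.4613 -0.1669 -0.0212] yawdeg -1.2 err 1.396
C [ 0.6532 -0.2901 -0.7385] yawdeg -42.3 err 1.000
deck [ 0.4637 -0.0015  0.1134] yawdeg 6.5 err 0.051
tube [ 0.6386  0.043  -0.1667] yawdeg -9.6 err 0.154
[[0.5736 0.18   0.012 ]
 [0.4088 0.2095 0.012 ]
 [0.4295 0.3289 0.012 ]]
clamp [0.5015 0.2544 0.012 ] yaw -0.17731201403289681 0.16735512539588987 0.12116358726916192
knob [[0.3869 0.2773 0.09  ]]
0.25
```

```bash
cat > trays.py <<'E'
from fit import *
import sys
def trays(seeds,dbg=False):
    f=np.mean([vision.grab_frame("top") for _ in range(4)],0); g=cv2.GaussianBlur(f.mean(2),(0,0),.7)
    out=[]
    for px,yaw in seeds:
        px=np.array(px); r=33; x0,y0=(px-r).astype(int); loc=g[y0:y0+2*r,x0:x0+2*r]
        lb=np.median(g[y0-5:y0+2*r+5,x0-5:x0+2*r+5][[0,1,-1,-2]]); d=loc-lb
        w=(d>5)|(d<-20); m=np.zeros(g.shape,np.uint8)
        # keep window limited to the seed's model, dilated
        p=np.r_[bp("top",px,.03)[0,:2],yaw]
        guard=cv2.dilate((render(TRAY,p,"top",g.shape,1,(0,0))>.5).astype(np.uint8),np.ones((9,9)))
        m[y0:y0+2*r,x0:x0+2*r]=w; m&=guard
        m=cv2.morphologyEx(m,cv2.MORPH_CLOSE,np.ones((5,5))); m=fill(cv2.morphologyEx(m,cv2.MORPH_OPEN,np.ones((3,3))))
        q,e=fit(TRAY,p,m,"top",(x0,y0,2*r,2*r)); out.append(q)
        print("tray",q,"deg %.1f"%np.degrees(q[2]),"err %.3f"%e,"seed",p)
    return f,out
if __name__=="__main__":
    f,o=trays([((327,174.5),0),((328.5,237),.0),((384,235),.12)])
    S=4; v=cv2.resize(cv2.normalize(f,None,0,255,cv2.NORM_MINMAX).astype(np.uint8)[140:275,120:420],None,fx=2.66,fy=2.66,interpolation=cv2.INTER_CUBIC)
    def draw(parts,p):
        for P in parts:
            uv=(pj("top",place(P,p))+.5-[120,140])*2.66
            cv2.polylines(v,[cv2.convexHull(uv.astype(np.int32)[:,None])],True,(0,0,255),1)
            top=P[P[:,2]>P[:,2].mean()]; uv=(pj("top",place(top,p))+.5-[120,140])*2.66
            cv2.polylines(v,[cv2.convexHull(uv.astype(np.int32)[:,None])],True,(0,160,0),1)
    RIB=[box(40,14,13,42)]
    for q in o: draw(TRAY,q); draw(RIB,q)
    draw(DECK,[.4637,-.0015,.1134]); draw([box(150,100,21,22)],[.4637,-.0015,.1134]); draw(TUBE,[.6386,.043,-.1667])
    cl=[.5015,.2544,-.175]; draw(PLATE,cl); draw([box(56,12,61,62)+[0,s*.05,0] for s in (-1,1)],cl)
    draw([box(14,13,93,94)+[.064,s*.0285,0] for s in (-1,1)],cl)
    cv2.imwrite("pics/ov1.png",v)
E
python3 trays.py
```

```text
tray [ 0.6211 -0.1762 -0.1023] deg -5.9 err 0.138 seed [ 0.6219 -0.1765  0.    ]
tray [ 0.4701 -0.168  -0.0552] deg -3.2 err 0.245 seed [ 0.4636 -0.1725  0.    ]
tray [ 0.4642 -0.3027  0.1238] deg 7.1 err 0.278 seed [ 0.4657 -0.3105  0.12  ]
```

View pics/ov1.png

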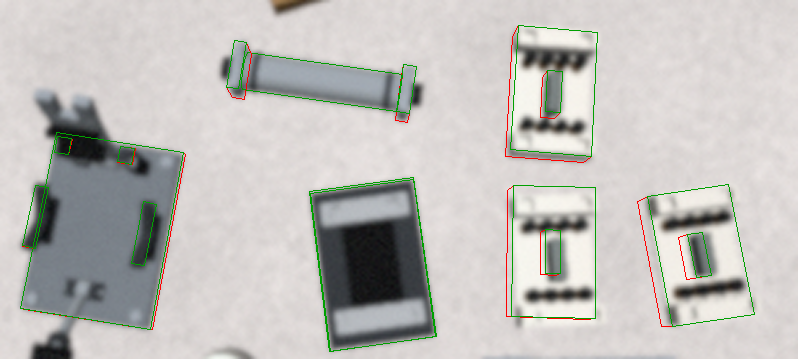

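The overlay shows that deck, clamp and tube fit. Tray outlines are pulled left (ribs at (553,258) and (698,255) are off the model). I'll fit the dark rib and vials instead.

```bash
cat > trays.py <<'E'
from fit import *
cz=lambda x,y,r,z0,z1: np.array([[x+r*np.cos(a),y+r*np.sin(a),z] for a in t for z in(z0,z1)])/1000
INNER=[box(40,14,13,42)]+[cz(sx*32,y,6,22,39) for sx in(-1,1) for y in(-22.5,-7.5,7.5,22.5)]
def frame(n="top",k=4): return np.mean([vision.grab_frame(n) for _ in range(k)],0)
def trays(f,seeds,dz=0):
    g=cv2.GaussianBlur(f.mean(2),(0,0),.5); out=[]
    I=[P+[0,0,dz] for P in INNER]
    for p in seeds:
        px=pj("top",[p[0],p[1],.03+dz])[0]; r=30; x0,y0=(px-r).astype(int)
        guard=cv2.dilate((render([box(90,66,13+dz*1000,42+dz*1000)],p,"top",g.shape,1,(0,0))>.5).astype(np.uint8),np.ones((3,3)))
        m=(g<95).astype(np.uint8)&guard
        q,e=fit(I,p,m,"top",(x0,y0,2*r,2*r)); out.append(q)
        print("tray",q,"deg %.1f"%np.degrees(q[2]),"err %.3f"%e)
    return out
def overlay(f,items,roi,name):
    x0,y0,w,h=roi; S=min(800/w,600/h)
    v=cv2.resize(cv2.normalize(f,None,0,255,cv2.NORM_MINMAX).astype(np.uint8)[y0:y0+h,x0:x0+w],None,fx=S,fy=S,interpolation=cv2.INTER_CUBIC)
    for n,parts,p in items:
        for P in parts:
            uv=(pj(n,place(P,p))+.5-[x0,y0])*S
            cv2.polylines(v,[cv2.convexHull(uv.astype(np.int32)[:,None])],True,(0,0,255),1)
    cv2.imwrite(f"pics/{name}.png",v)
E
python3 - <<'E'
from trays import *
f=frame(); o=trays(f,[(.622,-.177,-.03),(.464,-.175,.03),(.466,-.313,.12)])
overlay(f,[("top",INNER+TRAY,q) for q in o],(290,140,120,90+40),"ov2")
# scene-camera check: mean projected
fs=frame("scene"); cv2.imwrite("pics/s1.png",fs)
D=[.4637,-.0015,.1134]; cl=[.5015,.2544,-.175]; T=[.6386,.043,-.1667]
it=[("scene",[box(150,100,0,12),box(150,100,21,22)],D),("scene",TUBE,T),("scene",PLATE,cl)]+[("scene",TRAY,q) for q in o]
overlay(fs,it,(140,140,280,150),"ov3")
E
```

```text
tray [ 0.6217 -0.1775 -0.0653] deg -3.7 err 0.367
tray [ 0.4631 -0.1729  0.0079] deg 0.5 err 0.322
tray [ 0.4654 -0.3097  0.1539] deg 8.8 err 0.333[ WARN:0@12.954] global loadsave.cpp:1063 imwrite_ Unsupported depth image for selected encoder is fallbacked to CV_8U.
```

View pics/ov2.png

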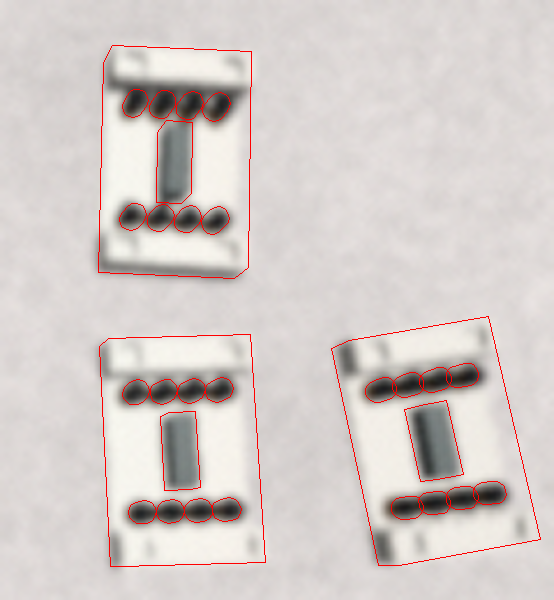

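View pics/ov3.png

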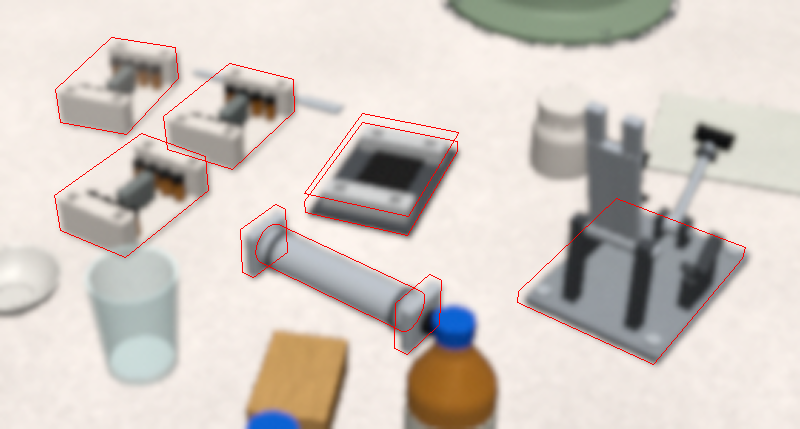

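Both views agree with the fitted models to 1–2 mm: ov2 is tight on ribs and vials, and ov3 has a shift of about 1 px. Next are the half and bolt angles, plus a planner that gives shifts in tool axes.

```bash
cat > plan.py <<'E'
from h import *
def plan(wps,start=None):
    s=bot.observe(); r=s["tool_rot"]; 
    p=np.array(s["position"]) if start is None else np.array(start[:3]); yaw=np.degrees(r[2]) if start is None else start[3]
    if start is None: print("at",p.round(4),"rot",np.degrees(r).round(1),"clock %.1f grip %.3f"%(s["clock"],s["grip_width"]),"q",s["qpos"].round(2))
    for w in wps:
        w=np.array(w,float); d=w[:3]-p; dy=(w[3]-yaw+180)%360-180
        n=int(max(1,np.ceil(np.linalg.norm(d)/.29-.01),np.ceil(abs(dy)/52-.01)))
        for i in range(n):
            a=np.radians(yaw); dd=d/n
            sl=np.array([np.cos(a)*dd[0]+np.sin(a)*dd[1],np.sin(a)*dd[0]-np.cos(a)*dd[1],-dd[2]])*100
            rows=np.ceil(max(np.linalg.norm(dd)/.0625,abs(dy)/n/10.7))
            print("  slide",sl.round(2).tolist(),"turn z %.1f"%(-dy/n),"rows>=%d"%rows)
            p=p+dd; yaw+=dy/n
E
python3 - <<'E'
from plan import *
from fit import place
cl=[.5015,.2544,-.175]
W=lambda x,y,z: place(np.array([[x,y,z]])/1000,cl)
for q in np.arange(1.7,2.05,.05): print(q.round(2),(pj("top",W(60-128*np.cos(q),0,86+128*np.sin(q)))[0]-[119.5,149.5])*4.615)
for q in np.arange(.7,1.05,.1): print(q.round(2),(pj("top",W(-58-85*np.sin(q),0,28+85*np.cos(q)))[0]-[119.5,149.5])*4.615)
plan([(.6386,.043,.20,80.4)])
E
```

```text
1.7 [104.4061 145.4388]
1.75 [107.8232 132.2584]
1.8 [111.39   119.4089]
1.85 [115.0926 106.9332]
1.9 [118.9167  94.8718]
1.95 [122.8477  83.2625]
2.0 [126.8709  72.1405]
0.7 [ 95.1483 562.6651]
0.8 [ 95.9241 574.9294]
0.9 [ 97.2686 585.8027]
1.0 [ 99.1563 595.1786]
at [ 0.2165 -0.5863  0.2313] rot [-180.    -0.    20.3] clock 0.8 grip 0.085 q [ 1.15  0.52 -0.04  1.6   0.02  1.02 -0.11]
  slide [20.47, -14.8, 1.04] turn z -20.0 rows>=5
  slide [24.3, -6.89, 1.04] turn z -20.0 rows>=5
  slide [25.19, 1.85, 1.04] turn z -20.0 rows>=5
```

Call:
{"op": "arm_command", "data": {"gripper": [8.5,8.5,8.5,8.5,8.5], "slide": [[4.1,-3,0.2],[8.2,-5.9,0.4],[12.3,-8.9,0.6],[16.4,-11.8,0.8],[20.5,-14.8,1]], "turn": [[0,0,-4],[0,0,-8],[0,0,-12],[0,0,-16],[0,0,-20]], "force": 40}}

```text
clock: 1.48
position: [0.3584, -0.3751, 0.2214]
tool_rot: [3.141, -0.0, 0.705]
force: [0.8, -0.3, 0.2]
grip_width: 0.085
```

Call:
{"op": "arm_command", "data": {"gripper": [8.5,8.5,8.5,8.5,8.5], "slide": [[24.3,-6.9,1],[24.3,-6.9,1],[24.3,-6.9,1],[24.3,-6.9,1],[24.3,-6.9,1]], "turn": [[0,0,-20],[0,0,-20],[0,0,-20],[0,0,-20],[0,0,-20]]}}

```text
clock: 2.1
position: [0.5005, -0.1622, 0.2113]
tool_rot: [3.142, -0.002, 1.058]
force: [0.2, -0.3, 0.3]
grip_width: 0.0849
```

```bash
python3 -c "
from plan import *
plan([(.6386,.043,.20,80.4)])"
```

```text
at [ 0.5005 -0.1622  0.2113] rot [180.   -0.1  60.6] clock 2.1 grip 0.085 q [ 0.46  0.41 -0.34  1.87  0.17  0.89 -0.47]
  slide [24.66, 1.97, 1.13] turn z -19.8 rows>=4
```

```bash
cat > tube.py <<'E'
from trays import *
def tube(f,p):
    g=cv2.GaussianBlur(f.mean(2),(0,0),.5); px=pj("top",[p[0],p[1],.023])[0]; r=40; x0,y0=(px-r).astype(int)
    loc=g[y0:y0+2*r,x0:x0+2*r]; m=np.zeros(g.shape,np.uint8); m[y0:y0+2*r,x0:x0+2*r]=loc<np.median(g)*.9
    T=TUBE+[cz(0,0,0,0,0)[:0]] if 0 else TUBE+[box(18,18,14,32)+[0,s*.092,0] for s in(-1,1)]
    q,e=fit(T,p,fill(m),"top",(x0,y0,2*r,2*r)); print("tube",q,"deg %.1f"%np.degrees(q[2]),"err %.3f"%e); return q
E
python3 -c "
from tube import *
from plan import plan
q=tube(frame(),(.6386,.043,-.16))
plan([(q[0],q[1],.12,90+np.degrees(q[2])),(q[0],q[1],.015,90+np.degrees(q[2]))])"
```

```text
tube [ 0.6386  0.0425 -0.1639] deg -9.4 err 0.095
at [ 0.4978 -0.1678  0.2113] rot [-180.     0.    60.2] clock 2.3 grip 0.085 q [ 0.47  0.4  -0.33  1.87  0.17  0.89 -0.47]
  slide [25.24, 1.76, 9.13] turn z -20.4 rows>=5
  slide [0.0, 0.0, 10.5] turn z -0.0 rows>=2
```

Call:
{"op": "arm_command", "data": {"gripper": [8.5,8.5,8.5,8.5,8.5], "slide": [[25.2,1.8,9.1],[25.2,1.8,9.1],[25.2,1.8,9.1],[25.2,1.8,9.1],[25.2,1.8,9.1]], "turn": [[0,0,-20.4],[0,0,-20.4],[0,0,-20.4],[0,0,-20.4],[0,0,-20.4]]}}

```text
clock: 2.92
position: [0.6394, 0.0454, 0.1187]
tool_rot: [-3.14, -0.001, 1.41]
force: [-0.6, -0.9, 0.3]
grip_width: 0.0849
```

Call:
{"op": "arm_command", "data": {"gripper": [8.5,8.5,8.5,8.5,8.5], "slide": [[0,0,3],[0,0,6],[0,0,9],[0,0,11.2],[0,0,11.2]], "turn": [[0,0,0],[0,0,0],[0,0,0],[0,0,0],[0,0,0]]}}

```text
clock: 3.55
position: [0.6382, 0.0421, 0.0072]
tool_rot: [-3.14, 0.001, 1.407]
force: [-0.6, 0.4, 0.7]
grip_width: 0.0851
```

Call:
{"op": "arm_command", "data": {"gripper": [2,2,2,2,2], "slide": [[0,0,0],[0,0,0],[0,0,0],[0,0,0],[0,0,0]], "turn": [[0,0,0],[0,0,0],[0,0,0],[0,0,0],[0,0,0]], "force": 60}}

```text
clock: 4.18
position: [0.6396, 0.0432, 0.0095]
tool_rot: [3.14, -0.0, 1.408]
force: [-2.2, 0.3, 10.6]
grip_width: 0.0342
```

Call:
{"op": "arm_command", "data": {"gripper": [2,2,2,2,2], "slide": [[0,0,0],[0,0,0],[0,0,-2],[0,0,-6],[0,0,-12]], "turn": [[0,0,0],[0,0,0],[0,0,0],[0,0,0],[0,0,0]]}}

```text
clock: 4.8
position: [0.6379, 0.0431, 0.1294]
tool_rot: [-3.139, 0.0, 1.408]
force: [0.8, 0.2, -3.6]
grip_width: 0.034
```

```bash
python3 -c "
from plan import *
print(bot.observe()['force'])
f=vision.grab_frame('scene'); cv2.imwrite('pics/s2.png',f[60:330,100:460]); 
plan([(.5015,.0425,.16,79.9),(.5015,.2544,.16,79.9),(.5015,.2544,.09,79.9)])"
```

```text
[ 0.773   0.2006 -3.5793]
at [0.6416 0.0439 0.1384] rot [179.6  -0.1  80.7] clock 4.8 grip 0.034 q [ 0.1   0.67 -0.4   1.62  0.31  0.9  -0.58]
  slide [-2.4, -13.8, -2.16] turn z 0.8 rows>=3
  slide [20.86, -3.72, -0.0] turn z -0.0 rows>=4
  slide [0.0, 0.0, 7.0] turn z -0.0 rows>=2
```

View pics/s2.png

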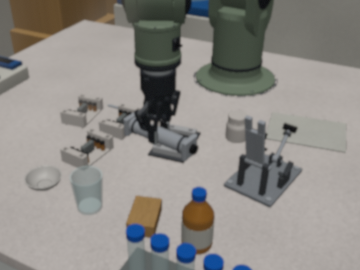

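The tube is in the grip and level, with the jaws at its middle (crop about (170,135)). I'll carry it across to the clamp.

Call:
{"op": "arm_command", "data": {"gripper": [2,2,2,2,2], "slide": [[-0.4,-2.5,0],[-1.1,-6.5,-0.1],[-1.8,-10.5,-0.2],[-2.2,-13.5,-0.2],[-2.2,-13.5,-0.2]], "turn": [[0,0,0.6],[0,0,0.6],[0,0,0.6],[0,0,0.6],[0,0,0.6]]}}

```text
clock: 5.48
position: [0.5006, 0.0432, 0.1314]
tool_rot: [3.141, 0.001, 1.398]
force: [1.2, -0.5, -3.7]
grip_width: 0.0341
```

Call:
{"op": "arm_command", "data": {"gripper": [2,2,2,2,2], "slide": [[4.5,-0.8,0],[10,-1.8,0],[15.5,-2.7,0],[20.9,-3.7,0],[20.9,-3.7,0]], "turn": [[0,0,0],[0,0,0],[0,0,0],[0,0,0],[0,0,0]]}}

```text
clock: 6.1
position: [0.5012, 0.261, 0.131]
tool_rot: [3.141, -0.003, 1.403]
force: [0.0, -1.2, -4.6]
grip_width: 0.0342
```

Call:
{"op": "arm_command", "data": {"gripper": [2,2,2,2], "slide": [[0,0,1],[0,0,3],[0,0,4.5],[0,0,4.5]], "turn": [[0,0,0],[0,0,0],[0,0,0],[0,0,0]]}}

```text
clock: 6.6
position: [0.5015, 0.2547, 0.0842]
tool_rot: [-3.14, 0.001, 1.397]
force: [-0.3, 0.4, -3.3]
grip_width: 0.0342
```

```bash
python3 -c "
from plan import *
f=vision.grab_frame('scene'); crop('scene',f,270,160,160,120,'s3',10); 
g=vision.grab_frame('top'); crop('top',g,100,150,130,110,'t3',10)
h=cv2.imread('pics/s3.png');h2=cv2.imread('pics/t3.png'); cv2.imwrite('pics/st3.png',np.hstack([cv2.resize(h,(400,300)),cv2.resize(h2,(400,300))]))
plan([(.5015,.2544,.047,80)])"
```

```text
at [0.502  0.2554 0.0855] rot [180.  -0.  80.] clock 6.7 grip 0.034 q [-0.3   0.65 -0.39  1.86  0.36  0.7  -1.07]
  slide [-0.11, -0.03, 3.85] turn z 0.0 rows>=1
```

View pics/st3.png

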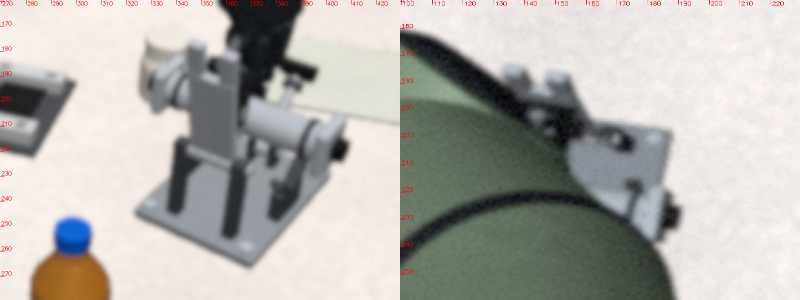

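The tube hangs over the cradle, square to it, with its right flange at scene (373,205). Lowering it.

Call:
{"op": "arm_command", "data": {"gripper": [2,2,2,2], "slide": [[0,0,1.5],[0,0,2.5],[0,0,3.2],[0,0,3.2]], "turn": [[0,0,0],[0,0,0],[0,0,0],[0,0,0]]}}

```text
clock: 7.2
position: [0.5014, 0.2555, 0.0527]
tool_rot: [-3.141, 0.001, 1.398]
force: [0.0, -0.4, -5.3]
grip_width: 0.0339
```

Call:
{"op": "arm_command", "data": {"gripper": [2,2,2,2], "slide": [[0,0,0.2],[0,0,0.4],[0,0,0.4],[0,0,0.4]], "turn": [[0,0,0],[0,0,0],[0,0,0],[0,0,0]]}}

```text
clock: 7.7
position: [0.502, 0.2557, 0.0495]
tool_rot: [3.141, -0.0, 1.397]
force: [2.1, 0.1, -3.9]
grip_width: 0.0341
```

Call:
{"op": "arm_command", "data": {"gripper": [2,2,2,2], "slide": [[0,0,0.2],[0,0,0.2],[0,0,0.2],[0,0,0.2]], "turn": [[0,0,0],[0,0,0],[0,0,0],[0,0,0]]}}

```text
clock: 8.2
position: [0.5028, 0.2558, 0.0483]
tool_rot: [3.14, -0.001, 1.396]
force: [0.7, -2.0, 13.4]
grip_width: 0.0343
```

Call:
{"op": "arm_command", "data": {"gripper": [5.5,5.5,5.5,5.5,5.5], "slide": [[0,0,0],[0,0,0],[0,0,0],[0,0,0],[0,0,0]], "turn": [[0,0,0],[0,0,0],[0,0,0],[0,0,0],[0,0,0]]}}

```text
clock: 8.82
position: [0.5016, 0.2557, 0.0473]
tool_rot: [-3.141, -0.0, 1.398]
force: [-3.6, 1.7, 2.8]
grip_width: 0.0547
```

Call:
{"op": "arm_command", "data": {"gripper": [5.5,5.5,5.5,5.5,5.5], "slide": [[0,0,-2],[0,0,-6],[0,0,-12],[0,0,-18],[0,0,-18]], "turn": [[0,0,0],[0,0,0],[0,0,0],[0,0,0],[0,0,0]]}}

```text
clock: 9.45
position: [0.5037, 0.2564, 0.2317]
tool_rot: [3.136, -0.004, 1.397]
force: [0.1, -0.2, -0.9]
grip_width: 0.0548
```

Call:
{"op": "arm_command", "data": {"gripper": [8.5,8.5,8.5,8.5,8.5], "slide": [[-5,0.9,-2],[-10,1.8,-4],[-15,2.7,-4],[-20,3.6,-4],[-20,3.6,-4]], "turn": [[0,0,-10],[0,0,-20],[0,0,-30],[0,0,-40],[0,0,-45]]}}

```text
clock: 10.07
position: [0.5027, 0.0481, 0.2667]
tool_rot: [-3.14, 0.001, 2.182]
force: [0.5, 0.7, 1.0]
grip_width: 0.0852
```

Call:
{"op": "arm_command", "data": {"gripper": [8.5,8.5,8.5,8.5,8.5], "slide": [[0,0,0],[0,0,0],[0,0,0],[0,0,0],[0,0,0]], "turn": [[0,0,-10],[0,0,-20],[0,0,-30],[0,0,-40],[0,0,-45]]}}

```text
clock: 10.7
position: [0.5027, 0.0521, 0.2667]
tool_rot: [-3.142, -0.001, 2.972]
force: [-0.3, 0.1, -0.7]
grip_width: 0.0851
```

```bash
cat > st.py <<'E'
import sys
from plan import *
from trays import frame
def both(name,ks=1):
    f=frame('scene',2); crop('scene',f,270,150,160,130,'a',10); g=frame('top',2); crop('top',g,110,150,130,130,'b',10)
    h=cv2.imread('pics/a.png');h2=cv2.imread('pics/b.png'); cv2.imwrite(f'pics/{name}.png',np.hstack([cv2.resize(h,(400,325)),cv2.resize(h2,(390,325))][:2]))
E
python3 -c "
from st import *
both('st4')
plan([])"
```

```text
at [0.5027 0.0521 0.267 ] rot [-180.    -0.   169.9] clock 10.9 grip 0.085 q [ 0.38  0.37 -0.78  1.84  0.3   1.05  0.89][ WARN:0@2.098] global loadsave.cpp:1063 imwrite_ Unsupported depth image for selected encoder is fallbacked to CV_8U.
```

View pics/st4.png

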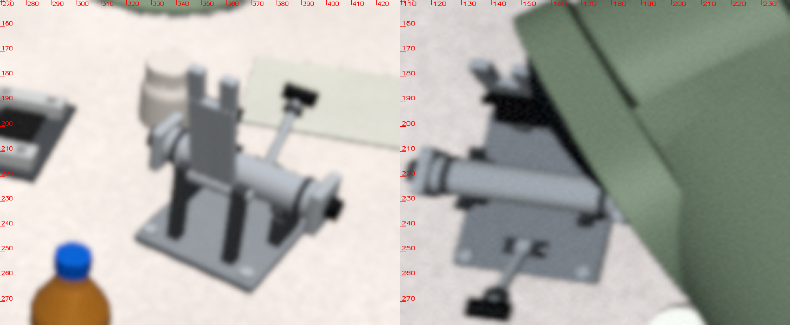

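The tube is seated in the cradle, square, with both flanges outside the ribs (top view rings at (445,172) and (600,195)). The tool is already at clamp yaw + 180°. Next is the fork approach and the arc.

```bash
python3 -c "
from h import *
q0=1.78
F=lambda q:np.array([60-118*np.cos(q),86+118*np.sin(q)])/10
qs=[1.65,1.53,1.41,1.29,1.17]+[1.05,.93,.81,.69,.57]+[.45,.33,.21,.10,.0]
b=F(q0)
for i,q in enumerate(qs):
    d=-(F(q)-b); print(q,d.round(2)); 
    if i%5==4: b=F(q);print()
"
```

```text
1.65 [ 1.52 -0.22]
1.53 [ 2.93 -0.25]
1.41 [ 4.34 -0.11]
1.29 [5.72 0.2 ]
1.17 [7.05 0.68]

1.05 [1.27 0.63]
0.93 [2.45 1.41]
0.81 [3.53 2.32]
0.69 [4.5  3.35]
0.57 [5.33 4.5 ]

0.45 [0.69 1.24]
0.33 [1.23 2.54]
0.21 [1.61 3.91]
0.1 [1.81 5.19]
0.0 [1.87 6.37]
```

Call:
{"op": "arm_command", "data": {"gripper": [7.5,7.5,7.5,7.5,7.5], "slide": [[-1.2,5,0.5],[-2.4,10,1],[-3.6,15,1.5],[-4.8,19.9,1.7],[-4.8,19.9,1.7]], "turn": [[0,0,0],[0,0,0],[0,0,0],[0,0,0],[0,0,0]]}}

```text
clock: 11.52
position: [0.5839, 0.2442, 0.2493]
tool_rot: [3.14, -0.002, 2.971]
force: [0.7, -0.2, 0.0]
grip_width: 0.075
```

```bash
python3 -c "
from st import *
f=frame('scene',2); crop('scene',f,290,90,120,120,'s5',10); 
P=bot.observe()['position']; print(P,pj('scene',P),pj('top',P))
plan([(.5847,.2397,.182,170)])" 2>/dev/null
```

```text
[0.5841 0.2402 0.2497] [[355.972  160.7183]] [[137.4957 173.7854]]
at [0.5841 0.2402 0.2497] rot [-180.   -0.  170.] clock 11.6 grip 0.075 q [-0.02  0.6  -0.73  1.53  0.42  1.17  0.57]
  slide [-0.07, -0.04, 6.77] turn z 0.0 rows>=2
```

View pics/s5.png

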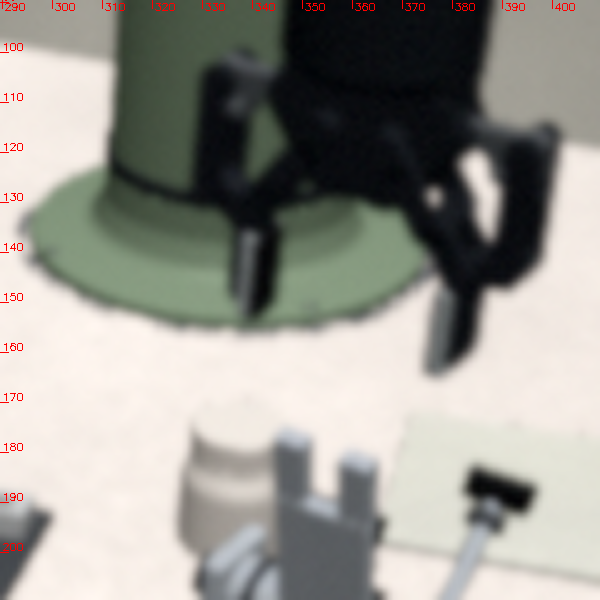

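The fingertips at (337,152) and (376,163) straddle the prong tops at (347,178) and (360,182). Going down to pinch.

Call:
{"op": "arm_command", "data": {"gripper": [7.5,7.5,7.5,7.5,7.5], "slide": [[0,0,2],[0,0,4],[0,0,5.5],[0,0,6.8],[0,0,6.8]], "turn": [[0,0,0],[0,0,0],[0,0,0],[0,0,0],[0,0,0]]}}

```text
clock: 12.25
position: [0.584, 0.2399, 0.1813]
tool_rot: [-3.141, -0.001, 2.968]
force: [0.2, 0.1, -0.1]
grip_width: 0.075
```

Call:
{"op": "arm_command", "data": {"gripper": [3,3,3,3,3], "slide": [[0,0,0],[0,0,0],[0,0,0],[0,0,0],[0,0,0]], "turn": [[0,0,0],[0,0,0],[0,0,0],[0,0,0],[0,0,0]], "force": 25}}

```text
clock: 12.88
position: [0.5849, 0.2417, 0.1835]
tool_rot: [3.139, 0.002, 2.969]
force: [2.1, 7.2, 2.2]
grip_width: 0.0431
```

Call:
{"op": "arm_command", "data": {"gripper": [3,3,3,3,3], "slide": [[1.5,0.1,-0.2],[2.9,0.1,-0.2],[4.3,0.1,-0.1],[5.7,0.1,0.2],[7,0.1,0.7]], "turn": [[0,0,0],[0,0,0],[0,0,0],[0,0,0],[0,0,0]]}}

```text
clock: 13.5
position: [0.516, 0.2546, 0.1766]
tool_rot: [3.139, 0.003, 2.969]
force: [4.2, 6.2, 4.5]
grip_width: 0.0433
```

Call:
{"op": "arm_command", "data": {"gripper": [3,3,3,3,3], "slide": [[1.3,0,0.6],[2.5,0,1.4],[3.5,0,2.3],[4.5,0,3.3],[5.3,0,4.5]], "turn": [[0,0,0],[0,0,0],[0,0,0],[0,0,0],[0,0,0]]}}

```text
clock: 14.12
position: [0.463, 0.2644, 0.1313]
tool_rot: [3.138, 0.001, 2.97]
force: [-3.1, 8.7, 6.5]
grip_width: 0.0436
```

Forces stay small, so I'll continue to shut.

Call:
{"op": "arm_command", "data": {"gripper": [3,3,3,3,3], "slide": [[0.7,0,1.2],[1.2,0,2.5],[1.6,0,3.9],[1.8,0,5.2],[1.9,0,6.2]], "turn": [[0,0,0],[0,0,0],[0,0,0],[0,0,0],[0,0,0]]}}

```text
clock: 14.75
position: [0.4444, 0.2679, 0.0688]
tool_rot: [3.138, 0.0, 2.97]
force: [-1.4, 10.0, 2.7]
grip_width: 0.0432
```

Call:
{"op": "arm_command", "data": {"gripper": [3,3,3], "slide": [[0,0,0.2],[0,0,0.4],[0,0,0.4]], "turn": [[0,0,0],[0,0,0],[0,0,0]]}}

```text
clock: 15.12
position: [0.4444, 0.2679, 0.065]
tool_rot: [3.138, 0.0, 2.97]
force: [-3.7, 10.1, 1.4]
grip_width: 0.0432
```

Call:
{"op": "arm_command", "data": {"gripper": [3,3,3], "slide": [[0,0,0.2],[0,0,0.3],[0,0,0.3]], "turn": [[0,0,0],[0,0,0],[0,0,0]]}}

```text
clock: 15.5
position: [0.4445, 0.2679, 0.0621]
tool_rot: [3.138, 0.0, 2.97]
force: [-3.9, 11.0, 0.4]
grip_width: 0.0434
```

```bash
python3 -c "
from st import *
f=frame('scene',2); crop('scene',f,290,150,110,110,'s6',10);print(bot.observe()['force'])" 2>/dev/null
```

```text
[-3.8111 11.7041  0.0467]
```

View pics/s6.png

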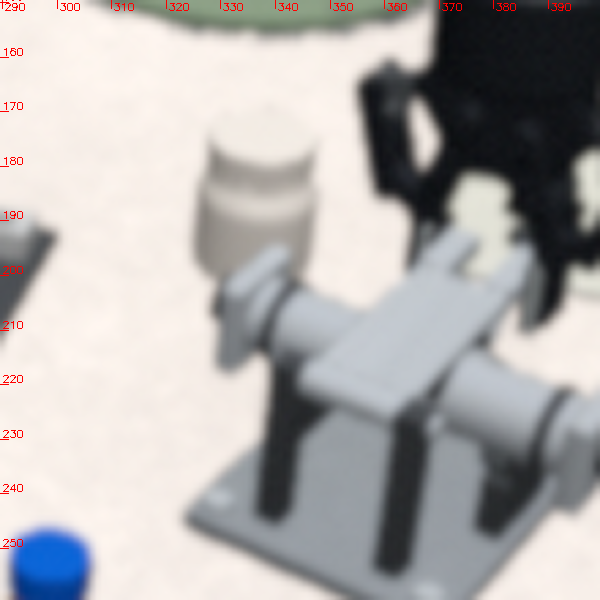

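```bash
python3 -c "
from h import *
from fit import place
cl=[.5015,.2544,-.175]
for q in (0,.05,.1,.2):
  c,s=np.cos(q),np.sin(q); B=lambda r,y,h:[60-r*c+h*s, y, 86+r*s+h*c]
  P=place(np.array([B(128,22,4.5),B(128,-22,4.5),B(128,8,4.5),B(128,-8,4.5),B(0,22,4.5),B(0,-22,4.5)])/1000,cl); print(q,((pj('scene',P)+.5-[290,150])*600/110).round(0).tolist())
"
```

```text
0 [[531.0, 261.0], [439.0, 229.0], [502.0, 251.0], [468.0, 239.0], [395.0, 399.0], [299.0, 361.0]]
0.05 [[533.0, 250.0], [441.0, 217.0], [503.0, 239.0], [470.0, 227.0], [395.0, 400.0], [299.0, 361.0]]
0.1 [[534.0, 238.0], [442.0, 206.0], [505.0, 228.0], [471.0, 216.0], [395.0, 400.0], [298.0, 361.0]]
0.2 [[536.0, 216.0], [443.0, 184.0], [506.0, 206.0], [472.0, 194.0], [394.0, 400.0], [298.0, 362.0]]
```

Call:
{"op": "arm_command", "data": {"gripper": [3,3,3], "slide": [[0,0,0.3],[0,0,0.5],[0,0,0.5]], "turn": [[0,0,0],[0,0,0],[0,0,0]]}}

```text
clock: 15.98
position: [0.4447, 0.2679, 0.0572]
tool_rot: [3.138, 0.001, 2.969]
force: [-3.2, 9.1, 2.7]
grip_width: 0.0435
```

```bash
python3 -c "
from st import *
f=frame('scene',2); crop('scene',f,290,150,110,110,'s7',10);print(bot.observe()['force'],bot.observe()['position'])
a=cv2.imread('pics/s6.png');b=cv2.imread('pics/s7.png'); cv2.imwrite('pics/s67.png',np.hstack([a[200:450,250:],b[200:450,250:]]))
A=a[200:330,420:560].astype(np.float32).mean(2);B=b[200:330,420:560].astype(np.float32).mean(2);print(cv2.phaseCorrelate(A,B))
" 2>/dev/null
```

```text
[-2.8078  9.8417  1.8742] [0.4447 0.2679 0.0572]
((0.05773343534380615, 0.5376088688655329), 0.8960721795941576)
```

View pics/s67.png

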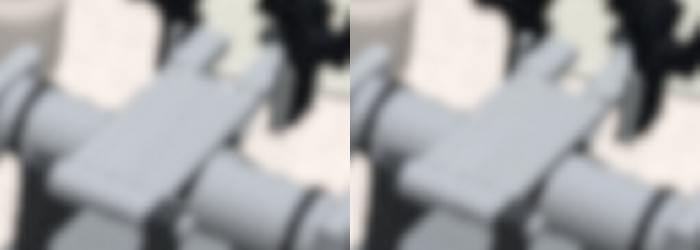

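The prongs dropped about 6 px between pictures (left tip from (228,38) to about (222,45)), so the half was still moving. I'll press on until a stop shows.

Call:
{"op": "arm_command", "data": {"gripper": [3,3,3], "slide": [[0,0,0.2],[0,0,0.4],[0,0,0.4]], "turn": [[0,0,0],[0,0,0],[0,0,0]]}}

```text
clock: 16.45
position: [0.4453, 0.268, 0.0545]
tool_rot: [3.138, 0.003, 2.969]
force: [-7.7, 3.3, 33.9]
grip_width: 0.0435
```

Call:
{"op": "arm_command", "data": {"gripper": [3,3,3], "slide": [[0,0,0.2],[0,0,0.3],[0,0,0.3]], "turn": [[0,0,0],[0,0,0],[0,0,0]]}}

```text
clock: 16.82
position: [0.4459, 0.2679, 0.0519]
tool_rot: [3.137, 0.004, 2.969]
force: [-4.8, 0.8, 42.3]
grip_width: 0.0432
```

```bash
python3 -c "
from st import *
f=frame('scene',2); crop('scene',f,290,150,110,110,'s8',10);print(bot.observe()['force'],bot.observe()['position'])
a=cv2.imread('pics/s6.png').astype(np.float32).mean(2);R=lambda k:cv2.imread(f'pics/s{k}.png').astype(np.float32).mean(2)[235:300,400:480]
for i,j in ((6,7),(7,8)): print(cv2.phaseCorrelate(R(i),R(j)))
" 2>/dev/null
```

```text
[-5.4911  1.985  42.2255] [0.4459 0.2679 0.0519]
((-0.47660520974066856, 0.21219698963460587), 0.4766212559408612)
((-0.3873869981968667, 0.23946160556755558), 0.4340408225854238)
```

The stop is reached: wrist force z is 34–42 N and the half no longer follows. I'll release, lift and go over the knob.

Call:
{"op": "arm_command", "data": {"gripper": [7.5,7.5,7.5,7.5,7.5], "slide": [[0,0,-0.8],[0,0,-0.8],[0,0,-0.8],[0,0,-0.8],[0,0,-0.8]], "turn": [[0,0,0],[0,0,0],[0,0,0],[0,0,0],[0,0,0]]}}

```text
clock: 17.55
position: [0.4446, 0.2655, 0.0571]
tool_rot: [-3.141, -0.0, 2.968]
force: [-0.5, -0.5, -0.3]
grip_width: 0.075
```

Call:
{"op": "arm_command", "data": {"gripper": [7.5,7.5,7.5,7.5,7.5], "slide": [[0,0,-3],[0,0,-8],[0,0,-13],[3,0.2,-13],[5.9,0.2,-13]], "turn": [[0,0,0],[0,0,0],[0,0,0],[0,0,0],[0,0,0]]}}

```text
clock: 18.18
position: [0.3863, 0.2779, 0.1877]
tool_rot: [3.141, 0.001, 2.968]
force: [-0.0, 0.8, -0.4]
grip_width: 0.0749
```

```bash
python3 -c "
from st import *
f=frame('scene',2); crop('scene',f,290,120,130,130,'s9',10)
from fit import place
cl=[.5015,.2544,-.175]
P=bot.observe()['position']; print(P,bot.observe()['force'],((pj('scene',P)+.5-[290,120])*600/130).round())
for q in (.7,.77,.85):
  W=place(np.array([[-58-85*np.sin(q),0,28+85*np.cos(q)]])/1000,cl); print(q,W,((pj('scene',W)+.5-[290,120])*600/130).round())
for q in (0,.05,.1):
  c,s=np.cos(q),np.sin(q); B=lambda r,y,h:[60-r*c+h*s, y, 86+r*s+h*c]
  print(q,((pj('scene',place(np.array([B(128,22,4.5),B(128,-22,4.5)])/1000,cl))+.5-[290,120])*600/130).round().tolist())
" 2>/dev/null
```

```text
[0.3847 0.2782 0.1875] [ 0.5381 -0.7266 -0.2045] [[486. 147.]]
0.7 [[0.3905 0.274  0.093 ]] [[448. 306.]]
0.77 [[0.3861 0.2748 0.089 ]] [[450. 309.]]
0.85 [[0.3815 0.2756 0.0841]] [[452. 313.]]
0 [[449.0, 360.0], [372.0, 332.0]]
0.05 [[451.0, 350.0], [373.0, 322.0]]
0.1 [[452.0, 340.0], [374.0, 312.0]]
```

View pics/s9.png

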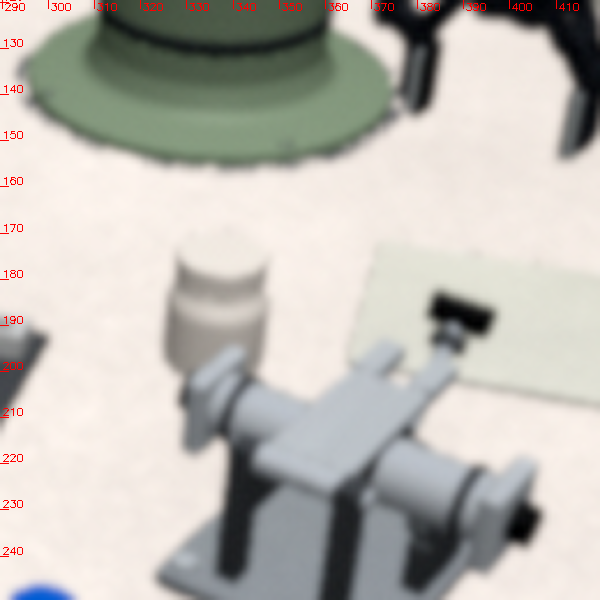

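The half lies level: prong tips at (395,347) and (450,360) match the q=0 prediction up to the common offset. The knob is at (462,313), under the fingers, with the bolt still out. That makes 14 pictures viewed. Next I'll pinch the knob.

Call:
{"op": "arm_command", "data": {"gripper": [7.5,7.5,7.5,7.5,7.5], "slide": [[0,0,4],[0,0,8],[0,0,10],[0,0,11.3],[0,0,11.3]], "turn": [[0,0,0],[0,0,0],[0,0,0],[0,0,0],[0,0,0]]}}

```text
clock: 18.9
position: [0.3868, 0.2777, 0.0739]
tool_rot: [-3.141, -0.001, 2.968]
force: [-0.1, -0.9, 0.4]
grip_width: 0.0749
```

Call:
{"op": "arm_command", "data": {"gripper": [2,2,2,2,2], "slide": [[0,0,0],[0,0,0],[0,0,0],[0,0,0],[0,0,0]], "turn": [[0,0,0],[0,0,0],[0,0,0],[0,0,0],[0,0,0]], "force": 25}}

```text
clock: 19.52
position: [0.3871, 0.2788, 0.0749]
tool_rot: [3.14, 0.001, 2.969]
force: [-1.7, 5.0, 3.4]
grip_width: 0.0312
```

Gripped at 31 mm. I'll lead it up the arc.

Call:
{"op": "arm_command", "data": {"gripper": [2,2,2,2,2], "slide": [[-1.1,0,-0.9],[-2.2,0,-1.6],[-3.4,0,-2],[-4.6,0,-2.3],[-5.9,0,-2.4]], "turn": [[0,0,0],[0,0,0],[0,0,0],[0,0,0],[0,0,0]]}}

```text
clock: 20.15
position: [0.445, 0.2681, 0.0989]
tool_rot: [3.141, -0.0, 2.969]
force: [-2.8, 3.9, -0.9]
grip_width: 0.0314
```

Call:
{"op": "arm_command", "data": {"gripper": [2,2,2], "slide": [[-0.2,0,0],[-0.2,0,0],[-0.2,0,0]], "turn": [[0,0,0],[0,0,0],[0,0,0]]}}

```text
clock: 20.52
position: [0.4471, 0.2677, 0.0989]
tool_rot: [3.141, 0.001, 2.968]
force: [-0.1, 2.3, 5.8]
grip_width: 0.0313
```

Call:
{"op": "arm_command", "data": {"gripper": [2,2,2], "slide": [[-0.3,0,0],[-0.3,0,0],[-0.3,0,0]], "turn": [[0,0,0],[0,0,0],[0,0,0]]}}

```text
clock: 20.9
position: [0.4499, 0.2672, 0.0988]
tool_rot: [3.141, 0.0, 2.968]
force: [-0.9, 2.6, 5.0]
grip_width: 0.0313
```

Call:
{"op": "arm_command", "data": {"gripper": [2,2,2], "slide": [[-0.3,0,0],[-0.3,0,0],[-0.3,0,0]], "turn": [[0,0,0],[0,0,0],[0,0,0]]}}

```text
clock: 21.28
position: [0.4528, 0.2667, 0.0986]
tool_rot: [3.141, 0.0, 2.968]
force: [-2.2, 2.3, 5.7]
grip_width: 0.0315
```

```bash
python3 -c "
from st import *
f=frame('scene',2); crop('scene',f,290,120,130,130,'s10',10)
from fit import place
cl=[.5015,.2544,-.175]
for q in (0,.1,.2):
  W=place(np.array([[-58-85*np.sin(q),0,28+85*np.cos(q)]])/1000,cl); print(q,W,((pj('scene',W)+.5-[290,120])*600/130).round())
print(bot.observe()['force'])
" 2>/dev/null
```

```text
0 [[0.4444 0.2645 0.113 ]] [[408. 317.]]
0.1 [[0.436  0.266  0.1126]] [[415. 311.]]
0.2 [[0.4278 0.2674 0.1113]] [[422. 307.]]
[-2.6089  3.8618  5.3177]
```

Call:
{"op": "arm_command", "data": {"gripper": [6.5,6.5,6.5,6.5], "slide": [[0,0,0],[0,0,0],[0,0,0],[0,0,-1]], "turn": [[0,0,0],[0,0,0],[0,0,0],[0,0,0]]}}

```text
clock: 21.88
position: [0.4526, 0.2659, 0.1082]
tool_rot: [-3.141, -0.001, 2.968]
force: [0.4, -0.3, -0.1]
grip_width: 0.065
```

Call:
{"op": "arm_command", "data": {"gripper": [6.5,6.5,6.5,6.5,6.5], "slide": [[0,0,-5],[0,0,-10],[0,-4,-14],[0,-10,-16],[0,-16,-16]], "turn": [[0,0,0],[0,0,0],[0,0,0],[0,0,0],[0,0,0]]}}

```text
clock: 22.5
position: [0.4252, 0.1074, 0.27]
tool_rot: [3.141, 0.003, 2.969]
force: [1.5, -0.1, -0.4]
grip_width: 0.0649
```

Call:
{"op": "arm_command", "data": {"gripper": [6.5,6.5,6.5,6.5,6.5], "slide": [[0,-5,0],[0,-10,0],[0,-15,0],[0,-20,0],[0,-20,0]], "turn": [[0,0,0],[0,0,0],[0,0,0],[0,0,0],[0,0,0]]}}

```text
clock: 23.12
position: [0.3899, -0.0912, 0.2687]
tool_rot: [-3.141, 0.0, 2.963]
force: [-0.0, 0.7, 1.1]
grip_width: 0.065
```

```bash
python3 -c "
from st import *
from trays import *
f=frame('scene',3); cv2.imwrite('pics/s11.png',f); crop('scene',f,270,130,150,112,'s11c',10)
g=f.mean(2)[120:250,290:420]; b=(g<25).astype(np.uint8); print(g.min())
n,_,st,c=cv2.connectedComponentsWithStats((g<35).astype(np.uint8))
for i in range(1,n):
  if st[i,4]>8: print(st[i],((c[i]+.5)*600/130).round())
t=frame('top'); cv2.imwrite('pics/t11.png',t)
trays(t,[(.622,-.177,-.06),(.463,-.173,.01),(.465,-.31,.15)])
plan([])
" 2>/dev/null
```

```text
15.111111111111109
[23  3 36  9 49] [181.  41.]
[84 67 12  7 52] [417. 325.]
[ 52 103   5   7  19] [251. 492.]
[110 110   6   7  24] [521. 526.]
[ 90 116   8  10  25] [434. 558.]
tray [ 0.6215 -0.177  -0.0823] deg -4.7 err 0.349
tray [ 0.4494 -0.1773  0.137 ] deg 7.8 err 0.741
tray [ 0.457  -0.3181  0.256 ] deg 14.7 err 0.681
at [ 0.391  -0.0876  0.2684] rot [180.    0.  170.2] clock 23.5 grip 0.065 q [ 0.75  0.16 -0.75  2.07  0.13  0.96  1.33]
```

View pics/s11c.png

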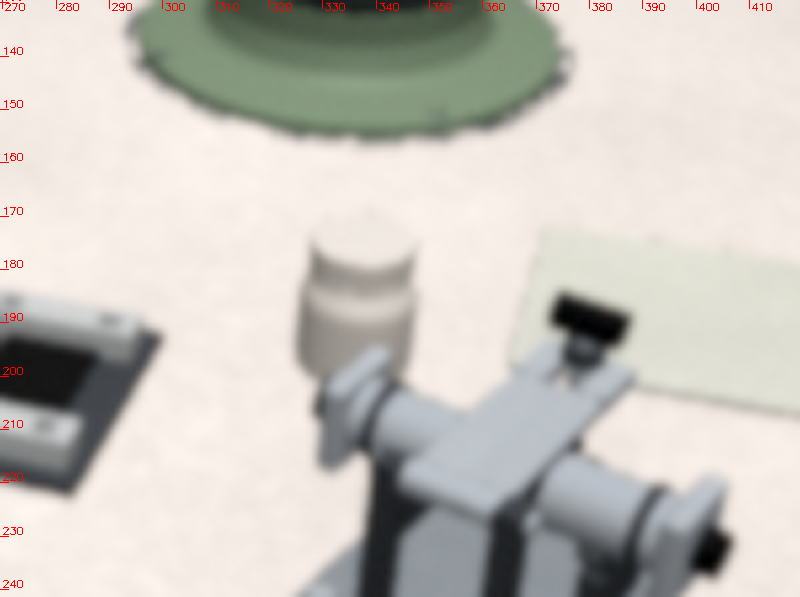

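The bolt stands upright in the slot: the knob blob at (417,325) in the earlier crop frame matches q≈0 or slightly past it. The half is shut and the tube is in place. That is picture 15, so I'll check by number from here. Now tray A.

```bash
python3 -c "
from plan import *
plan([(.6215,-.177,.12,175.8),(.6215,-.177,.017,175.8)])
plan([(.4637,-.0015,.12,186.5),(.4637,-.0015,.047,186.5)],(.6215,-.177,.12,175.8))"
```

```text
at [ 0.391  -0.0876  0.2684] rot [180.    0.  170.2] clock 23.5 grip 0.065 q [ 0.75  0.16 -0.75  2.07  0.13  0.96  1.33]
  slide [-24.24, -4.87, 14.84] turn z -5.6 rows>=5
  slide [0.0, 0.0, 10.3] turn z -0.0 rows>=2
  slide [17.02, 16.35, -0.0] turn z -10.7 rows>=4
  slide [-0.0, 0.0, 7.3] turn z -0.0 rows>=2
```

Call:
{"op": "arm_command", "data": {"gripper": [4,4,4,4,4], "slide": [[-4.8,-1,2],[-10,-2,5],[-15,-3,8.5],[-20,-4,12],[-24.2,-4.9,14.8]], "turn": [[0,0,-1],[0,0,-2],[0,0,-4],[0,0,-5.6],[0,0,-5.6]], "force": 60}}

```text
clock: 24.1
position: [0.6222, -0.1781, 0.1182]
tool_rot: [3.141, -0.001, 3.067]
force: [0.3, -1.2, 1.3]
grip_width: 0.0404
```

Call:
{"op": "arm_command", "data": {"gripper": [4,4], "slide": [[0,0,0],[0,0,0]], "turn": [[0,0,0],[0,0,0]]}}

```text
clock: 24.35
position: [0.6205, -0.1774, 0.1203]
tool_rot: [3.141, -0.001, 3.067]
force: [-0.6, -0.4, 0.7]
grip_width: 0.0401
```

```bash
python3 -c "
from trays import *
from plan import plan
plan([(.6215,-.177,.017,175.8)])
t=frame('top',3); trays(t,[(.463,-.173,.01),(.465,-.31,.15)])"
```

```text
at [ 0.6205 -0.1774  0.1203] rot [180.   -0.  175.7] clock 24.4 grip 0.040 q [ 0.57  0.74 -0.59  1.61  0.49  0.94  1.3 ]
  slide [-0.1, 0.04, 10.33] turn z -0.1 rows>=2
tray [ 0.4661 -0.1722  0.0367] deg 2.1 err 1.285
tray [ 0.4651 -0.3096  0.1203] deg 6.9 err 0.360
```

Call:
{"op": "arm_command", "data": {"gripper": [4,4,4,4,4], "slide": [[0,0,4],[0,0,7],[0,0,9],[-0.1,0,10.3],[-0.1,0,10.3]], "turn": [[0,0,0],[0,0,0],[0,0,0],[0,0,0],[0,0,0]]}}

```text
clock: 25.12
position: [0.6217, -0.1784, 0.0172]
tool_rot: [3.141, -0.0, 3.066]
force: [0.1, 0.8, 1.1]
grip_width: 0.04
```

Call:
{"op": "arm_command", "data": {"gripper": [0.5,0.5,0.5,0.5,0.5], "slide": [[0,0,0],[0,0,0],[0,0,0],[0,0,0],[0,0,0]], "turn": [[0,0,0],[0,0,0],[0,0,0],[0,0,0],[0,0,0]]}}

```text
clock: 25.75
position: [0.6224, -0.1786, 0.0183]
tool_rot: [-3.141, 0.002, 3.066]
force: [-0.3, 0.0, 7.6]
grip_width: 0.0131
```

Call:
{"op": "arm_command", "data": {"gripper": [0.5,0.5,0.5,0.5,0.5], "slide": [[0,0,-2],[0,0,-6],[0,0,-10],[0,0,-10],[0,0,-10]], "turn": [[0,0,0],[0,0,0],[0,0,0],[0,0,0],[0,0,0]]}}

```text
clock: 26.38
position: [0.6214, -0.1787, 0.1176]
tool_rot: [-3.141, -0.0, 3.066]
force: [-0.4, -0.0, -3.7]
grip_width: 0.0129
```

```bash
python3 -c "
from trays import *
from plan import plan
plan([(.4637,-.0015,.12,186.5)]); print(bot.observe()['force'])"
```

```text
at [ 0.6214 -0.1787  0.1176] rot [-180.    -0.   175.7] clock 26.4 grip 0.013 q [ 0.57  0.75 -0.59  1.61  0.49  0.94  1.29]
  slide [17.06, 16.47, -0.24] turn z -10.8 rows>=4
[-0.4088 -0.0403 -3.7025]
```

Call:
{"op": "arm_command", "data": {"gripper": [0.5,0.5,0.5,0.5,0.5], "slide": [[3.5,3.3,0],[8,7.7,0],[12.5,12,-0.1],[17.1,16.5,-0.2],[17.1,16.5,-0.2]], "turn": [[0,0,-3],[0,0,-6],[0,0,-9],[0,0,-10.8],[0,0,-10.8]]}}

```text
clock: 27.0
position: [0.4608, 0.0016, 0.1191]
tool_rot: [3.141, -0.002, -3.023]
force: [1.3, -0.5, -2.1]
grip_width: 0.0128
```

Call:
{"op": "arm_command", "data": {"gripper": [0.5,0.5,0.5,0.5], "slide": [[0,0,3],[0,0,5.5],[0,0,7],[0,0,7]], "turn": [[0,0,0],[0,0,0],[0,0,0],[0,0,0]]}}

```text
clock: 27.5
position: [0.4632, -0.001, 0.0485]
tool_rot: [3.141, -0.002, -3.029]
force: [0.1, 0.2, -2.3]
grip_width: 0.0129
```

```bash
python3 -c "
from trays import *
from plan import plan
plan([(.4637,-.0015,.035,186.5)]); print(bot.observe()['force'])
f=frame('scene',3); cv2.imwrite('pics/s12.png',f)
p=bot.observe(); z=p['position'][2]-.017; q=(p['position'][0],p['position'][1],p['tool_rot'][2]+np.pi)
D=[.4637,-.0015,.1134]
overlay(f,[('scene',[P+[0,0,z] for P in TRAY],q),('scene',[box(150,100,0,12)],D)],(200,130,130,98),'ov12')"
```

```text
at [ 0.4632 -0.001   0.0485] rot [ 180.    -0.1 -173.5] clock 27.5 grip 0.013 q [ 0.31  0.64 -0.57  2.12  0.66  0.56  0.94]
  slide [-0.05, -0.05, 1.35] turn z -0.0 rows>=1
[ 0.0719  0.1948 -2.2963][ WARN:0@2.668] global loadsave.cpp:1063 imwrite_ Unsupported depth image for selected encoder is fallbacked to CV_8U.
```

Call:
{"op": "arm_command", "data": {"gripper": [0.5,0.5,0.5], "slide": [[-0.1,0,0.4],[-0.1,0,0.8],[-0.1,0,0.8]], "turn": [[0,0,0],[0,0,0],[0,0,0]]}}

```text
clock: 28.02
position: [0.4645, -0.0009, 0.0411]
tool_rot: [3.142, -0.0, -3.029]
force: [-0.5, 0.4, -2.6]
grip_width: 0.013
```

Call:
{"op": "arm_command", "data": {"gripper": [0.5,0.5,0.5], "slide": [[0,0,0.2],[0,0,0.4],[0,0,0.4]], "turn": [[0,0,0],[0,0,0],[0,0,0]]}}

```text
clock: 28.4
position: [0.4646, -0.0009, 0.0372]
tool_rot: [3.142, -0.0, -3.029]
force: [-0.2, -0.9, -2.7]
grip_width: 0.0129
```

Call:
{"op": "arm_command", "data": {"gripper": [0.5,0.5,0.5], "slide": [[0,0,0.2],[0,0,0.4],[0,0,0.4]], "turn": [[0,0,0],[0,0,0],[0,0,0]]}}

```text
clock: 28.78
position: [0.4646, -0.0009, 0.0331]
tool_rot: [3.142, -0.0, -3.029]
force: [1.2, 1.0, -2.3]
grip_width: 0.0131
```

Call:
{"op": "arm_command", "data": {"gripper": [0.5,0.5,0.5], "slide": [[0,0,0.2],[0,0,0.4],[0,0,0.4]], "turn": [[0,0,0],[0,0,0],[0,0,0]]}}

```text
clock: 29.15
position: [0.4654, -0.0009, 0.0313]
tool_rot: [-3.14, 0.002, -3.029]
force: [-14.2, -1.7, 60.8]
grip_width: 0.0125
```

Home (a sharp stop at TCP z 31 mm, as expected). I'll release and lift.

Call:
{"op": "arm_command", "data": {"gripper": [0.5,4,4,4,4], "slide": [[0,0,-0.2],[0,0,-0.2],[0,0,-0.2],[0,0,-0.2],[0,0,-0.2]], "turn": [[0,0,0],[0,0,0],[0,0,0],[0,0,0],[0,0,0]]}}

```text
clock: 29.78
position: [0.4646, -0.0009, 0.0312]
tool_rot: [3.141, -0.0, -3.029]
force: [0.5, -0.6, 0.1]
grip_width: 0.04
```

Call:
{"op": "arm_command", "data": {"gripper": [4,4,4,4,4], "slide": [[0,0,-4],[0,0,-9],[0,0,-14],[-5,0,-17],[-10,0,-17]], "turn": [[0,0,0],[0,0,0],[0,0,0],[0,0,0],[0,0,0]]}}

```text
clock: 30.4
position: [0.5664, 0.0099, 0.2041]
tool_rot: [-3.14, 0.004, -3.03]
force: [0.2, -0.3, -0.1]
grip_width: 0.0401
```

Call:
{"op": "arm_command", "data": {"gripper": [4,4,4], "slide": [[-6,0,0],[-12,0,0],[-12,0,0]], "turn": [[0,0,0],[0,0,0],[0,0,0]]}}

```text
clock: 30.78
position: [0.6856, 0.0249, 0.1997]
tool_rot: [3.14, -0.0, -3.029]
force: [-1.8, 0.9, -0.9]
grip_width: 0.0402
```

```bash
cat > chk.py <<'E'
import sys
from trays import *
from plan import plan
t=frame('top',4); cv2.imwrite('pics/tl.png',t)
print("B,C"); o=trays(t,[(.463,-.173,.01),(.465,-.31,.14)])
for k in range(int(sys.argv[1])): print("stack",k); trays(t,[(.4637,-.0015,.113)],.014+.038*k)
plan([(o[0][0],o[0][1],.12,180+np.degrees(o[0][2])),(o[0][0],o[0][1],.017,180+np.degrees(o[0][2]))])
E
python3 chk.py 1 2>/dev/null
```

```text
B,C
tray [ 0.4635 -0.1817  0.0162] deg 0.9 err 0.731
tray [ 0.464  -0.3194  0.1752] deg 10.0 err 0.711
stack 0
tray [ 0.4638 -0.002   0.1152] deg 6.6 err 0.454
at [0.6824 0.0237 0.2013] rot [-180.    -0.  -173.5] clock 31.0 grip 0.040 q [ 0.29  0.73 -0.69  1.43  0.48  1.15  1.21]
  slide [12.03, -8.97, 4.06] turn z 2.8 rows>=3
  slide [11.59, -9.54, 4.06] turn z 2.8 rows>=3
  slide [-0.0, -0.0, 10.3] turn z -0.0 rows>=2
```

```bash
sed -i 's/m=(g<95).astype(np.uint8)&guard/w=np.percentile(g[guard>0],85); m=(g<.8*w).astype(np.uint8)\&guard; print("white %.0f"%w,end=" ")/' trays.py
python3 chk.py 1 2>/dev/null
python3 -c "
from trays import *
t=cv2.imread('pics/t11.png') if 0 else cv2.imread('pics/tl.png').astype(float)
overlay(t,[('top',INNER,q) for q in [(.463,-.173,.01),(.465,-.31,.14)]],(235,140,180,135),'ovB')"
```

```text
B,C
white 65 tray [ 0.4186 -0.1477 -0.0017] deg -0.1 err 0.951
white 75 tray [ 0.491  -0.1747 -0.3874] deg -22.2 err 1.000
stack 0
white 151 tray [ 0.4636 -0.0021  0.11  ] deg 6.3 err 0.412
at [0.6829 0.0235 0.2018] rot [-180.     0.  -173.5] clock 31.2 grip 0.040 q [ 0.29  0.73 -0.69  1.43  0.48  1.15  1.21]
  slide [14.09, -7.02, 4.09] turn z 3.3 rows>=3
  slide [13.67, -7.81, 4.09] turn z 3.3 rows>=3
  slide [0.0, -0.0, 10.3] turn z -0.0 rows>=2
```

The arm hides trays B and C from the top camera here, so I'll use the scene camera and compare with the first picture.

```bash
cat > sc.py <<'E'
from trays import *
def shift(ps,ref='pics/s1.png'):
    f=frame('scene',3); cv2.imwrite('pics/sl.png',f); a=cv2.imread(ref).astype(np.float32).mean(2); b=f.astype(np.float32).mean(2)
    for p in ps:
        u,v=pj('scene',[p[0],p[1],.025])[0].astype(int); s=np.s_[v-20:v+20,u-24:u+24]
        A,B=a[s],b[s]; w=cv2.createHanningWindow((48,40),cv2.CV_32F)
        print((u,v),"meandiff %.1f"%np.abs(A-B).mean(),"corr %.3f"%np.corrcoef(A.ravel(),B.ravel())[0,1],"shift",cv2.phaseCorrelate(A,B,w))
if __name__=="__main__": shift([(.463,-.173),(.465,-.31)])
E
python3 sc.py 2>/dev/null
```

```text
(np.int64(220), np.int64(180)) meandiff 24.5 corr 0.502 shift ((-3.8160981807903056, 3.6224788974258466), 0.7107543518145879)
(np.int64(181), np.int64(169)) meandiff 5.0 corr 0.999 shift ((0.04759090056100845, -0.026640024747202062), 1.0036183143034578)
```

C has not moved (correlation 0.999). B seems shifted by about 5 px, so I'll take C next and measure B again afterwards.

Call:
{"op": "arm_command", "data": {"gripper": [4,4,4,4,4], "slide": [[3,-3.8,0.5],[6.3,-7.6,1],[9.5,-11.5,2],[12.7,-15.3,2],[12.7,-15.3,2]], "turn": [[0,0,0],[0,0,0],[0,0,0],[0,0,0],[0,0,0]]}}

```text
clock: 31.95
position: [0.5723, -0.1466, 0.1812]
tool_rot: [-3.14, -0.001, -3.034]
force: [1.6, 1.0, 1.0]
grip_width: 0.0399
```

Call:
{"op": "arm_command", "data": {"gripper": [4,4,4,4,4], "slide": [[3,-3.8,1],[6.3,-7.6,3],[9.5,-11.5,5],[12.7,-15.3,6],[12.7,-15.3,6]], "turn": [[0,0,-1.5],[0,0,-1.5],[0,0,-1.5],[0,0,-1.5],[0,0,-1.5]]}}

```text
clock: 32.58
position: [0.463, -0.3117, 0.1204]
tool_rot: [-3.142, -0.002, -3.007]
force: [0.4, -0.2, 0.6]
grip_width: 0.0399
```

```bash
python3 chk.py 1 2>/dev/null; python3 sc.py 2>/dev/null; python3 -c "
from plan import *
plan([(.4654,-.3097,.017,188)])"
```

```text
B,C
white 119 tray [ 0.4824 -0.1721  0.0244] deg 1.4 err 0.498
white 114 tray [ 0.4657 -0.3108  0.1062] deg 6.1 err 0.491
stack 0
white 122 tray [ 0.4637 -0.0022  0.1013] deg 5.8 err 0.416
at [ 0.4665 -0.3076  0.1217] rot [ 180.     0.1 -171.9] clock 32.8 grip 0.039 q [ 0.95  0.64 -0.68  1.85  0.53  0.84  1.72]
  slide [-3.48, 13.19, 0.17] turn z 6.7 rows>=3
  slide [-0.0, 0.0, 10.3] turn z -0.0 rows>=2
(np.int64(220), np.int64(180)) meandiff 19.6 corr 0.568 shift ((-3.6200512570015704, 3.384854580185081), 0.7489698931574822)
(np.int64(181), np.int64(169)) meandiff 1.2 corr 0.999 shift ((0.025322764827443223, -0.031216356740692675), 1.004963099832336)
at [ 0.4661 -0.3079  0.1216] rot [-180.     0.  -171.9] clock 32.9 grip 0.040 q [ 0.95  0.64 -0.68  1.85  0.53  0.84  1.72]
  slide [0.1, -0.17, 10.46] turn z 0.1 rows>=2
```

Call:
{"op": "arm_command", "data": {"gripper": [4,4,4,4,4], "slide": [[0.1,-0.1,4],[0.1,-0.1,7],[0.1,-0.1,9],[0.1,-0.1,10.4],[0.1,-0.1,10.4]], "turn": [[0,0,0],[0,0,0],[0,0,0],[0,0,0],[0,0,0]]}}

```text
clock: 33.55
position: [0.4645, -0.3096, 0.0169]
tool_rot: [3.141, -0.0, -3.002]
force: [-0.9, 0.1, 0.9]
grip_width: 0.04
```

Call:
{"op": "arm_command", "data": {"gripper": [0.5,0.5,0.5,0.5,0.5], "slide": [[0,0,0],[0,0,0],[0,0,0],[0,0,0],[0,0,0]], "turn": [[0,0,0],[0,0,0],[0,0,0],[0,0,0],[0,0,0]]}}

```text
clock: 34.17
position: [0.465, -0.3103, 0.0181]
tool_rot: [-3.141, 0.001, -3.002]
force: [-0.9, 0.6, 7.4]
grip_width: 0.0129
```

Call:
{"op": "arm_command", "data": {"gripper": [0.5,0.5,0.5,0.5,0.5], "slide": [[0,0,-2],[0,0,-6],[0,0,-11],[0,0,-14],[0,0,-14]], "turn": [[0,0,0],[0,0,0],[0,0,0],[0,0,0],[0,0,0]]}}

```text
clock: 34.8
position: [0.4653, -0.3105, 0.1605]
tool_rot: [-3.139, 0.003, -3.003]
force: [0.1, 0.3, -2.4]
grip_width: 0.0129
```

```bash
python3 -c "
from trays import *
from plan import plan
t=frame('top',3); trays(t,[(.482,-.172,.02)])
print(bot.observe()['force']); plan([(.4646,-.0009,.16,186.5),(.4646,-.0009,.087,186.5)])" 2>/dev/null
```

```text
white 119 tray [ 0.4838 -0.1723  0.0382] deg 2.2 err 0.366
[ 0.3888 -0.5562 -1.9205]
at [ 0.464  -0.3099  0.1571] rot [ 180.   -0. -172.] clock 35.0 grip 0.013 q [ 0.98  0.6  -0.71  1.82  0.48  0.9   1.76]
  slide [-2.17, 15.3, -0.15] turn z 0.7 rows>=3
  slide [-1.98, 15.32, -0.15] turn z 0.7 rows>=3
  slide [-0.0, 0.0, 7.3] turn z -0.0 rows>=2
```

Call:
{"op": "arm_command", "data": {"gripper": [0.5,0.5,0.5,0.5,0.5], "slide": [[-0.4,3,0],[-0.9,7,0],[-1.4,11,0],[-2.1,15.3,-0.1],[-2.1,15.3,-0.1]], "turn": [[0,0,0.7],[0,0,0.7],[0,0,0.7],[0,0,0.7],[0,0,0.7]]}}

```text
clock: 35.58
position: [0.4639, -0.1524, 0.1579]
tool_rot: [3.14, -0.001, -3.01]
force: [0.4, -0.4, -1.8]
grip_width: 0.0128
```

Call:
{"op": "arm_command", "data": {"gripper": [0.5,0.5,0.5,0.5,0.5], "slide": [[-0.5,4,0],[-1,8,0],[-1.5,12,-0.1],[-2,15.3,-0.1],[-2,15.3,-0.1]], "turn": [[0,0,0.7],[0,0,0.7],[0,0,0.7],[0,0,0.7],[0,0,0.7]]}}

```text
clock: 36.2
position: [0.4644, 0.0006, 0.1589]
tool_rot: [3.141, -0.001, -3.024]
force: [0.4, -0.3, -1.9]
grip_width: 0.0123
```

Call:
{"op": "arm_command", "data": {"gripper": [0.5,0.5,0.5,0.5], "slide": [[0,0,3],[0,0,5.5],[0,0,7],[0,0,7]], "turn": [[0,0,0],[0,0,0],[0,0,0],[0,0,0]]}}

```text
clock: 36.7
position: [0.4641, -0.0016, 0.0886]
tool_rot: [3.141, -0.002, -3.027]
force: [1.0, -0.9, -1.7]
grip_width: 0.0131
```

```bash
python3 -c "
from plan import *
plan([(.4643,-.0009,.079,186.5)]);print(bot.observe()['force'])"
```

```text
at [ 0.4641 -0.0016  0.0886] rot [ 180.    -0.1 -173.5] clock 36.7 grip 0.013 q [ 0.39  0.58 -0.67  2.1   0.59  0.65  0.99]
  slide [-0.03, 0.07, 0.96] turn z 0.0 rows>=1
[ 1.0146 -0.8631 -1.6792]
```

Call:
{"op": "arm_command", "data": {"gripper": [0.5,0.5,0.5], "slide": [[0,0.1,0.5],[0,0.1,0.9],[0,0.1,0.9]], "turn": [[0,0,0],[0,0,0],[0,0,0]]}}

```text
clock: 37.08
position: [0.4645, -0.0002, 0.0804]
tool_rot: [-3.142, 0.0, -3.027]
force: [-0.4, -0.3, -2.7]
grip_width: 0.013
```

Call:
{"op": "arm_command", "data": {"gripper": [0.5,0.5,0.5], "slide": [[0,0,0.2],[0,0,0.4],[0,0,0.4]], "turn": [[0,0,0],[0,0,0],[0,0,0]]}}

```text
clock: 37.45
position: [0.4644, -0.0002, 0.0762]
tool_rot: [3.142, -0.0, -3.027]
force: [0.1, 0.2, -2.5]
grip_width: 0.0127
```

Call:
{"op": "arm_command", "data": {"gripper": [0.5,0.5,0.5], "slide": [[0,0,0.1],[0,0,0.3],[0,0,0.3]], "turn": [[0,0,0],[0,0,0],[0,0,0]]}}

```text
clock: 37.83
position: [0.4644, -0.0002, 0.0732]
tool_rot: [3.142, -0.0, -3.027]
force: [-0.8, 0.2, -1.4]
grip_width: 0.0131
```

Call:
{"op": "arm_command", "data": {"gripper": [0.5,0.5,0.5], "slide": [[0,0,0.1],[0,0,0.2],[0,0,0.2]], "turn": [[0,0,0],[0,0,0],[0,0,0]]}}

```text
clock: 38.2
position: [0.4644, -0.0002, 0.0712]
tool_rot: [3.142, -0.0, -3.027]
force: [0.6, -0.4, -2.8]
grip_width: 0.0129
```

Call:
{"op": "arm_command", "data": {"gripper": [0.5,0.5,0.5], "slide": [[0,0,0.1],[0,0,0.2],[0,0,0.2]], "turn": [[0,0,0],[0,0,0],[0,0,0]]}}

```text
clock: 38.58
position: [0.4645, -0.0002, 0.0704]
tool_rot: [-3.14, 0.001, -3.027]
force: [-10.1, -1.3, 36.0]
grip_width: 0.0131
```

Call:
{"op": "arm_command", "data": {"gripper": [0.5,4,4,4,4], "slide": [[0,0,-0.1],[0,0,-0.1],[0,0,-0.1],[0,0,-0.1],[0,0,-0.1]], "turn": [[0,0,0],[0,0,0],[0,0,0],[0,0,0],[0,0,0]]}}

```text
clock: 39.2
position: [0.4645, -0.0002, 0.0702]
tool_rot: [3.141, -0.0, -3.027]
force: [0.3, 0.5, -1.5]
grip_width: 0.0398
```

Call:
{"op": "arm_command", "data": {"gripper": [4,4,4,4,4], "slide": [[0,0,-4],[0,0,-9],[0,0,-11],[-1,-3,-11],[-1,-3,-11]], "turn": [[0,0,0],[0,0,0],[0,0,0],[0,0,0],[0,0,0]]}}

```text
clock: 39.83
position: [0.4783, -0.0307, 0.1803]
tool_rot: [-3.141, 0.0, -3.03]
force: [0.1, 0.3, 0.0]
grip_width: 0.0403
```

```bash
python3 -c "
from trays import *
from plan import plan
t=frame('top',3); trays(t,[(.4838,-.1723,.035)])
import sc; sc.shift([(.4838,-.1723)],'pics/sl.png')
plan([(.4838,-.1723,.12,182),(.4838,-.1723,.017,182)])" 2>/dev/null
```

```text
white 61 tray [ 0.4162 -0.017  -0.7591] deg -43.5 err 1.000
(np.int64(216), np.int64(183)) meandiff 0.1 corr 1.000 shift ((0.007508493725364218, -0.031145011513530108), 0.9801705981294314)
at [ 0.4776 -0.0283  0.1802] rot [ 180.    -0.  -173.4] clock 40.1 grip 0.040 q [ 0.54  0.46 -0.79  2.    0.43  0.86  1.21]
  slide [1.05, -14.38, 6.02] turn z 4.6 rows>=3
  slide [-0.0, 0.0, 10.3] turn z -0.0 rows>=2
```

Call:
{"op": "arm_command", "data": {"gripper": [4,4,4,4,4], "slide": [[0.2,-4,0.5],[0.6,-9,2],[1.1,-14.4,5],[1.1,-14.4,6],[1.1,-14.4,6]], "turn": [[0,0,1.5],[0,0,3],[0,0,4.6],[0,0,4.6],[0,0,4.6]]}}

```text
clock: 40.75
position: [0.4831, -0.1722, 0.1198]
tool_rot: [3.14, -0.001, -3.106]
force: [-0.1, 0.3, 0.7]
grip_width: 0.04
```

```bash
python3 -c "
from trays import *
from plan import plan
t=frame('top',3); trays(t,[(.4638,-.001,.113)],.052)
plan([(.4838,-.1723,.017,182)])" 2>/dev/null
```

```text
white 132 tray [ 0.4651 -0.0011  0.1212] deg 6.9 err 0.407
at [ 0.4839 -0.172   0.121 ] rot [-180.     0.1 -177.9] clock 40.9 grip 0.040 q [ 0.73  0.58 -0.68  1.96  0.52  0.77  1.36]
  slide [0.01, -0.03, 10.4] turn z 0.1 rows>=2
```

Call:
{"op": "arm_command", "data": {"gripper": [4,4,4,4,4], "slide": [[0,0,4],[0,0,7],[0,0,9],[0,0,10.4],[0,0,10.4]], "turn": [[0,0,0],[0,0,0],[0,0,0],[0,0,0],[0,0,0]]}}

```text
clock: 41.52
position: [0.4834, -0.1726, 0.0162]
tool_rot: [3.141, -0.0, -3.106]
force: [-0.9, 0.4, 0.6]
grip_width: 0.0401
```

Call:
{"op": "arm_command", "data": {"gripper": [0.5,0.5,0.5,0.5,0.5], "slide": [[0,0,0],[0,0,0],[0,0,0],[0,0,0],[0,0,0]], "turn": [[0,0,0],[0,0,0],[0,0,0],[0,0,0],[0,0,0]]}}

```text
clock: 42.15
position: [0.4839, -0.1734, 0.0171]
tool_rot: [-3.141, 0.001, -3.107]
force: [-0.2, 0.2, 7.6]
grip_width: 0.0124
```

Call:
{"op": "arm_command", "data": {"gripper": [0.5,0.5,0.5,0.5,0.5], "slide": [[0,0,-3],[0,0,-8],[0,0,-13],[0,0,-18],[0,0,-18]], "turn": [[0,0,0],[0,0,0],[0,0,0],[0,0,0],[0,0,0]]}}

```text
clock: 42.78
position: [0.4847, -0.1737, 0.1997]
tool_rot: [-3.139, 0.005, -3.108]
force: [0.9, 0.7, -2.9]
grip_width: 0.0127
```

```bash
python3 -c "
from plan import plan,bot
print(bot.observe()['force'])
plan([(.4644,-.0004,.195,186.5),(.4644,-.0004,.122,186.5)])" 2>/dev/null
```

```text
[ 0.9319  0.699  -2.8827]
at [ 0.4847 -0.1737  0.1997] rot [-179.8    0.3 -178.1] clock 42.8 grip 0.013 q [ 0.8   0.47 -0.76  1.9   0.41  0.92  1.45]
  slide [1.45, 17.39, 0.47] turn z -4.6 rows>=3
  slide [-0.0, 0.0, 7.3] turn z -0.0 rows>=2
```

Call:
{"op": "arm_command", "data": {"gripper": [0.5,0.5,0.5,0.5,0.5], "slide": [[0.2,3,0],[0.6,8,0],[1,13,0.1],[1.3,17.3,0.1],[1.3,17.3,0.1]], "turn": [[0,0,-1],[0,0,-2.5],[0,0,-4.5],[0,0,-4.5],[0,0,-4.5]]}}

```text
clock: 43.4
position: [0.4637, 0.0021, 0.1949]
tool_rot: [3.141, -0.0, -3.024]
force: [0.5, 0.1, -1.6]
grip_width: 0.0131
```

Call:
{"op": "arm_command", "data": {"gripper": [0.5,0.5,0.5,0.5], "slide": [[0,0,3],[0,0,5.5],[0,0,7],[0,0,7]], "turn": [[0,0,0],[0,0,0],[0,0,0],[0,0,0]]}}

```text
clock: 43.9
position: [0.4639, -0.001, 0.1245]
tool_rot: [3.141, -0.002, -3.029]
force: [-0.2, -0.0, -2.0]
grip_width: 0.0128
```

```bash
python3 -c "
from plan import plan,bot
print(bot.observe()['force'])
plan([(.4644,-.0004,.117,186.5)])" 2>/dev/null
```

```text
[-0.2309 -0.0494 -2.0217]
at [ 0.4639 -0.001   0.1245] rot [ 180.    -0.1 -173.5] clock 43.9 grip 0.013 q [ 0.44  0.53 -0.74  2.08  0.53  0.73  1.05]
  slide [-0.06, 0.05, 0.75] turn z -0.0 rows>=1
```

Call:
{"op": "arm_command", "data": {"gripper": [0.5,0.5,0.5], "slide": [[0,0.1,0.4],[0,0.1,0.7],[0,0.1,0.7]], "turn": [[0,0,0],[0,0,0],[0,0,0]]}}

```text
clock: 44.28
position: [0.4644, 0.0002, 0.1184]
tool_rot: [-3.141, 0.0, -3.029]
force: [-0.1, -0.1, -1.7]
grip_width: 0.0128
```

Call:
{"op": "arm_command", "data": {"gripper": [0.5,0.5,0.5], "slide": [[0,0,0.2],[0,0,0.4],[0,0,0.4]], "turn": [[0,0,0],[0,0,0],[0,0,0]]}}

```text
clock: 44.65
position: [0.4642, 0.0003, 0.1142]
tool_rot: [3.142, -0.0, -3.029]
force: [-0.1, -0.0, -2.7]
grip_width: 0.0126
```

Call:
{"op": "arm_command", "data": {"gripper": [0.5,0.5,0.5], "slide": [[0,0,0.1],[0,0,0.3],[0,0,0.3]], "turn": [[0,0,0],[0,0,0],[0,0,0]]}}

```text
clock: 45.02
position: [0.4642, 0.0003, 0.1112]
tool_rot: [3.142, -0.0, -3.029]
force: [0.2, -0.1, -2.0]
grip_width: 0.0132
```

Call:
{"op": "arm_command", "data": {"gripper": [0.5,0.5,0.5], "slide": [[0,0,0.1],[0,0,0.2],[0,0,0.2]], "turn": [[0,0,0],[0,0,0],[0,0,0]]}}

```text
clock: 45.4
position: [0.4643, 0.0003, 0.1093]
tool_rot: [3.142, -0.0, -3.029]
force: [-0.8, -0.0, -1.6]
grip_width: 0.0131
```

Call:
{"op": "arm_command", "data": {"gripper": [0.5,0.5,0.5], "slide": [[0,0,0.1],[0,0,0.2],[0,0,0.2]], "turn": [[0,0,0],[0,0,0],[0,0,0]]}}

```text
clock: 45.78
position: [0.4644, 0.0003, 0.1075]
tool_rot: [-3.141, 0.0, -3.029]
force: [-2.5, -1.0, 5.3]
grip_width: 0.0129
```

Call:
{"op": "arm_command", "data": {"gripper": [0.5,0.5,0.5], "slide": [[0,0,0.1],[0,0,0.1],[0,0,0.1]], "turn": [[0,0,0],[0,0,0],[0,0,0]]}}

```text
clock: 46.15
position: [0.4644, 0.0003, 0.1074]
tool_rot: [-3.14, 0.001, -3.029]
force: [-12.4, -2.5, 34.9]
grip_width: 0.013
```

Call:
{"op": "arm_command", "data": {"gripper": [0.5,4,4,4,4], "slide": [[0,0,-0.1],[0,0,-0.1],[0,0,-0.1],[0,0,-0.1],[0,0,-0.1]], "turn": [[0,0,0],[0,0,0],[0,0,0],[0,0,0],[0,0,0]]}}

```text
clock: 46.78
position: [0.4643, 0.0003, 0.1072]
tool_rot: [3.142, -0.0, -3.029]
force: [0.6, -0.3, 0.4]
grip_width: 0.0398
```

Call:
{"op": "arm_command", "data": {"gripper": [4,4,4,4,4], "slide": [[0,0,-4],[0,0,-9],[-1,-4,-12],[-3,-9,-12],[-5,-14,-12]], "turn": [[0,0,0],[0,0,0],[0,0,0],[0,0,0],[0,0,0]]}}

```text
clock: 47.4
position: [0.5305, -0.1351, 0.2279]
tool_rot: [-3.141, 0.001, -3.029]
force: [-0.1, 0.4, 0.2]
grip_width: 0.0403
```

Call:
{"op": "arm_command", "data": {"gripper": [4,4,4,4,4], "slide": [[0,-5,0],[0,-10,0],[0,-15,0],[0,-20,0],[0,-20,0]], "turn": [[0,0,0],[0,0,0],[0,0,0],[0,0,0],[0,0,0]]}}

```text
clock: 48.02
position: [0.5514, -0.336, 0.2262]
tool_rot: [-3.141, -0.001, -3.034]
force: [-0.4, 0.9, -1.3]
grip_width: 0.0396
```

```bash
python3 -c "
from trays import *
from plan import plan
from fit import place
t=frame('top',3); trays(t,[(.4638,-.001,.113)],.090)
f=frame('scene',3)
ref=cv2.imread('pics/s11.png').astype(np.float32).mean(2); b=f.astype(np.float32).mean(2)
s=np.s_[160:260,300:420]; print('clamp vs after-bolt: diff %.2f'%np.abs(ref[s]-b[s]).mean(),cv2.phaseCorrelate(ref[s].copy(),b[s].astype(np.float32).copy()))
q=(.4638,-.001,.113)
overlay(f,[('scene',[P+[0,0,.014+.038*k] for P in TRAY],q) for k in range(3)],(190,110,240,170),'fin')
plan([])" 2>/dev/null
```

```text
white 119 tray [ 0.4644 -0.0007  0.1077] deg 6.2 err 0.427
clamp vs after-bolt: diff 0.43 ((0.005694304138415873, -0.0141547711579193), 1.0018901098569235)
at [ 0.5525 -0.3309  0.2275] rot [-180.     0.  -173.4] clock 48.3 grip 0.040 q [ 0.9   0.64 -0.72  1.52  0.45  1.15  1.77]
```

View pics/fin.png

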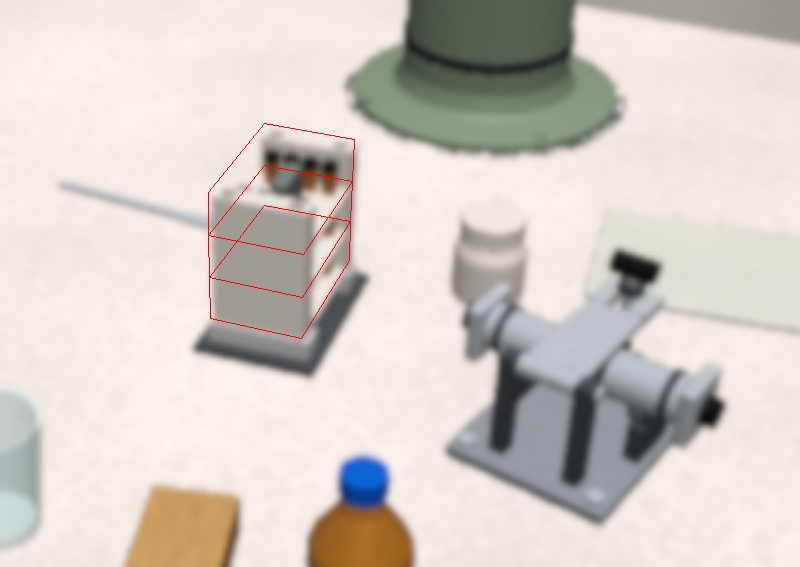

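```bash
python3 -c "
from workcell import job_done
print(job_done())"
```

```text
the job is handed in; nothing more can be done
None
```

I did the whole task and handed it in at about 48 s on the robot clock. The hand-in gives no verdict, so the checks below are my own.

- **Clamp:** I laid the tube in the cradle of the open clamp. I swung the half down until it hit a stop at 34–42 N, then led the bolt upright into the slot. In the scene picture the half matches the shut position. The knob matches upright or slightly past it (about -0.05 rad).
- **Trays:** Three trays were there, and all are stacked on the deck. Each went down to a clear stop at its expected height. A top-view fit of each tray once placed put it within about 2 mm and 1° of the deck. The last scene picture shows a square three-high stack.
- **Knocked tray:** One tray was knocked about 20 mm aside during the run. I measured it again before gripping it.
- **Other lab things:** The robot was never near them, and those in the last picture look undisturbed. I did not measure their positions.

Three checks were not clean:
- **Half:** It stopped lower than my first estimate, so I pushed it further until the stop showed.
- **Bolt:** I felt no clear hard stop, so its angle rests on the picture and the arm's position.
- **Top view:** The arm hid some trays for a while, so fits taken then were useless and I repeated them from clear views.

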